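# Press the bronze pivot bushing into a tyre-changer arm

## Task

Take the bronze-coloured shouldered bushing from the black tray and press it, sleeve first, into the bore of the red arm on the spring-loaded nest until its shoulder sits flush on the red block, then let go of it. The fit is tight and the nest gives under load, so push until you feel the shoulder bottom, but stay under 25 N so that the nest is not driven down onto its stop. Leave the steel bushing, can, wrench and blue cup where they are.

Things in the scene. Friction and masses are not known exactly. Their poses are not given: they have to be found in the camera images.
- bronze_grip (a point): centre of the gripping neck of the loose bronze bushing (about 280 g), upright in the tray. On one vertical axis, from this point: neck 26 mm diameter from 22 mm below to 14 mm above; shoulder disc 44 mm diameter 22 to 28 mm below; sleeve 30 mm diameter 28 to 58 mm below, its last 15 mm tapered to 25.6 mm at the foot. Grip the neck, above the disc
- bronze_shoulder (a point): underside of the bronze bushing's shoulder disc, on its axis, 28 mm below bronze_grip and 30 mm above the foot; seated, it lies on eye_mouth
- bronze: the bronze bushing itself; origin at the centre of the sleeve's foot, z up along its axis
- eye_mouth (a point): centre of the bore's mouth on the top face of the red arm's square end block (76 x 76 x 40 mm; z up along the bore, x and y along its sides; the arm runs 187 mm from here to +y and is 10 mm lower than the block's top). Bore 32 mm in diameter, right through, 40 mm deep
- eye: the red arm; origin at the centre of the end block's underside, 40 mm below eye_mouth. Unloaded, its top face is 87 mm over the bench. It stands on springs of unknown stiffness and can only move straight down under load, up to 28 mm, where it meets a hard stop (at some 28 N or more); it springs back when let go
- steelbush_grip (a point): the same point of a second, steel-grey bushing of the same shape and mass, upright in the tray 110 mm from the bronze one; leave it there
- tray: fixed black tray, 110 x 220 x 18 mm high, floor and walls 4 to 5 mm thick, origin under its centre; the bushings stand in it at y = +55 and -55 mm in its frame, either way round
- can: green can, 60 mm diameter, 90 mm high, beyond the work; origin under its centre
- wrench: steel wrench lying on the bench beyond the work; origin under its middle
- pot: small blue cup, 64 mm diameter, 45 mm high; origin under its centre
- bore_pads (a point): on the bore's axis, 22 mm below eye_mouth: middle of four spring pads that narrow the bore to about 26.6 mm, from 14 to 30 mm below the mouth. By its own weight the bushing drops in some 18 mm; the rest takes a push that grows to 8 to 18 N before the shoulder lands; after that the pads hold it by friction
Not all that is in view belongs to the job. What is meant by the bronze is not yellow, and is the smaller of those in its own colour.

How it is judged (in metres and radians):
On the way:
1. the bronze bushing's sleeve is started in the bore (z of bronze_shoulder in the frame of eye_mouth below 0.027 m and horizontal distance between bronze_shoulder and eye_mouth below 0.005 m), for 0.05 s.
At the end, for the whole second after the job is handed in: The bronze bushing sits in the bore of the red arm, its shoulder within 2 mm of the block's top face, centred within 3 mm and square within 0.06 rad, at rest and released (z of bronze_shoulder in the frame of eye_mouth between -0.004 and 0.002 m and horizontal distance between bronze_shoulder and eye_mouth below 0.003 m and angle between the z axis of bronze_shoulder and the z axis of eye_mouth, either way round below 0.06 rad and linear speed of bronze below 0.02 m/s and contact force between the fingers and bronze below 0.1 N); the robot touches nothing.
It fails at once if the nest driven down onto its stop (the bore's mouth pushed more than 26.5 mm down) (height (world z) of eye_mouth below 0.0605 m).
It fails at once if the steel bushing moved more than 30 mm (distance of steelbush_grip from where it was at the start of the episode above 0.03 m).
It fails at once if the can, the wrench or the blue cup moved more than 30 mm (distance of any of can, wrench, pot from where it was at the start of the episode above 0.03 m).
It also fails if it takes over 67 s, if anything falls off the work surface, if the arm or the gripper's body presses on something with over 40 N, if the wrist force passes 120 N, or if a joint passes its speed limit or range.

## Robot

A 6-joint arm with a two-finger parallel gripper is mounted at the origin on the work surface. World frame = base frame: x ahead of the robot, y to its left, z up, the work surface at z = 0. Lengths are in m, angles in degrees, forces in N, time in s.
With the tool pointing down it reaches from about 0.3 to 0.75 m from the base axis. Payload 8.5 kg.
Tool frame: the origin (TCP) lies between the finger pads; the fingertips stand 22 mm ahead of it and the grasp point (between the pads) lies 3 mm ahead of it (tip_extent is the distance from the TCP to the fingertips, in m); z points along the fingers, x is the direction in which the jaws open and shut, and the axes are right-handed (so a half turn about z gives the same grasp; the last joint's range is limited). The gripper opens to 88 mm and grips with 3 to 60 N. Pads are 18 mm wide; open, the fingers measure 123 mm over their backs; the gripper's body (75 mm by 187 mm) begins 45 mm behind the grasp point.
Start: joints at [51.091, 21.807, 74.336, -0, 83.858, -12.336], TCP at [0.246, 0.492, 0.261] pointing down, gripper open.
Joint ranges: [-178.18, 178.18], [-50.72, 133.34], [12.68, 142.11], [-81.47, 261.47], [9.98, 163.14], [-165.26, 165.26]. Speed limits (degrees/s): [136.94, 136.94, 180, 180, 180, 180].

## Interface

Orientations are given as a 3x3 rotation matrix whose columns are the frame's x, y, z axes.
In Python, from bench import state, snapshot, close_job, look_for, tip_extent gives the robot as it stands.
- The arm moves only by the tool step_arm, never from a script. Its arguments are lists of equal length, an entry for each row: "grip": the opening, from 0 (shut) to 1 (fully open); "offset": the shift along the tool's x, y, z in units of 0.5 m (1.0 is 0.5 m), a list of three; "twist": the turn about the tool's z in units of pi rad (1.0 is pi rad). A call has 1 to 12 rows; each row is the pose to reach, as a shift and turn from the pose commanded when the call began, along the tool's axes at that moment, turning the shorter way round; what a row does not reach only later rows make up. A row lasts 1/10 s, in which the tool goes at most 50 mm and 8.59 degrees, less where a joint would pass 70% of its speed; a pose out of reach is approached as far as the arm can. A call with a number of a shift or a turn outside -1 to 1 is refused whole. A call with a gripper value outside its range is refused whole. The fingers move at their own pace and stop on an object; the grip force is fixed at half the most. Time passes only in rows, so rows that repeat a pose let the fingers close. It gives the time, the measured TCP pose, the force and the opening at its end, in the units of the state.
- state(): the state, without advancing time (a new reading comes with each control period).
- snapshot(name): name is "scene" or "side" or "wrist"; returns a dict with "image" (420x560x3 uint8, red, green, blue), "camera_matrix" (3x3 intrinsics, pixels), "R" (3x3) and "t" (3): a world point X has camera coordinates R X + t. Camera axes: x right, y down, z forward; pixel columns grow to the right and rows downward; lengths in m; the calibration is good to about 2 mm. A picture is of the moment at which its call begins. There is no depth.
- close_job(): hands the job in, once; it reports no verdict.
Trained networks look in a picture, given as the dict that the camera call returned (one of the last four; its "shot" number tells which), for a name from the list of things; names that differ only in an ending like _2 or _b are one class to them, and where a whole thing is asked for, a point or a joint stands for the part that bears it (a point fixed in the world has none). Each returns a list of dicts, best first, with "confidence" (0 to 1); they miss things now and then, are a little off and sometimes report something else, mostly with a low value. They report only what shows in the picture. A call takes as long as a camera call. They do not tell look-alikes from the thing itself.
- look_for(query, picture): "centre" ([column, row] as shares, 0 to 1, of the picture: columns of its width, rows of its height, amid what is visible of it).
The state is a dict: "time": time; "qpos": joint angles; "qvel": joint speeds; "tau": joint torques, N m; "eef_pos": TCP position; "eef_rot": TCP orientation; "contact_force": force on the tool from outside, world axes, zero at the start; "wrist_torque": the same for the moment, N m; "gripper_width": opening from 0.0 (shut) to 1.0 (fully open).
Only numpy, scipy, OpenCV 4.12 (cv2) and the standard library are available. Lean on these libraries where they do the work, as an engineer would, in place of code of your own. Each camera call takes 0.05 s, during which the arm holds its last target.

## Working session

There is one attempt and no reset: what is moved stays moved. The work goes in short steps, Python scripts to look and compute and a tool call to move; the robot and the scene stay as the last step left them, time stands still between calls to the robot, and variables do not carry over. Pictures are saved under pics/ and viewed, and the job is handed in when it is done.

Besides the shell and the picture viewer there is one more tool, called after "Call:" as a command line: name --pt "numbers of a row" for each row, then --argument value for the rest. step_arm: Moves the arm, as the interface text tells. Shifts and turns lie within -1 to 1; 1 stands for 0.5 m of shift or pi rad of turn. Its arguments: {"type":"object","properties":{"grip":{"type":"array","items":{"type":"number"}},"offset":{"type":"array","items":{"type":"array","items":{"type":"number"}}},"twist":{"type":"array","items":{"type":"number"}}},"required":["grip","offset","twist"]}

```bash
mkdir -p pics; python3 - <<'E'
from bench import *
import cv2,pickle
s=state();print(s['time'],s['eef_pos'],s['eef_rot'],s['contact_force'],s['gripper_width'])
for n in ['scene','side','wrist']:
    p=snapshot(n);cv2.imwrite(f'pics/{n}0.png',p['image'][:,:,::-1]);pickle.dump(p,open(f'{n}0.pkl','wb'))
    for q in ['bronze_grip','bronze','eye_mouth','steelbush_grip','tray','pot','can','wrench']:
        print(n,q,[(round(d['centre'][0]*560),round(d['centre'][1]*420),round(d['confidence'],2)) for d in look_for(q,p)])
E
```

```text
0.0 [0.24588355 0.49171324 0.26014601] [[ 4.47335177e-01  8.94365934e-01 -9.02842959e-04]
 [ 8.94365310e-01 -4.47335978e-01 -1.10221785e-03]
 [-1.38966023e-03 -3.14410606e-04 -9.99998985e-01]] [-0.89429023 -0.25688173 -0.36721343] 0.9983035973444041
scene bronze_grip [(242, 138, 0.89), (232, 174, 0.79), (193, 152, 0.55)]
scene bronze [(241, 140, 0.82), (233, 178, 0.75), (193, 150, 0.73)]
scene eye_mouth [(405, 250, 0.74)]
scene steelbush_grip [(270, 192, 0.77)]
scene tray [(251, 194, 0.6)]
scene pot [(183, 246, 0.56)]
scene can [(348, 341, 0.86)]
scene wrench [(272, 322, 0.74)]
side bronze_grip [(294, 290, 0.96), (253, 333, 0.65), (320, 347, 0.59)]
side bronze [(252, 337, 0.89), (323, 348, 0.76), (291, 287, 0.69)]
side eye_mouth [(200, 156, 0.92), (321, 165, 0.21)]
side steelbush_grip [(269, 250, 0.62)]
side tray [(281, 279, 0.58)]
side pot [(370, 230, 0.77)]
side can []
side wrench [(320, 168, 0.65)]
wrist bronze_grip []
wrist bronze []
wrist eye_mouth []
wrist steelbush_grip []
wrist tray []
wrist pot []
wrist can []
wrist wrench []
```

View pics/scene0.png

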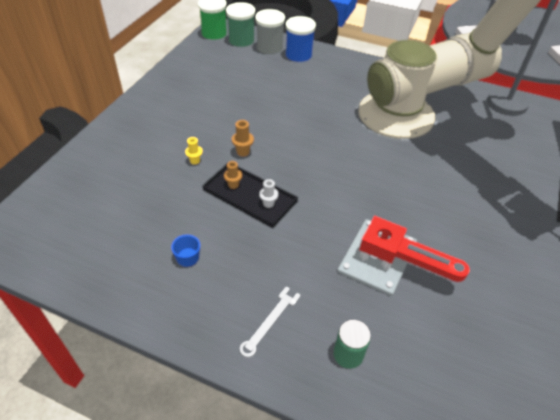

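View pics/side0.png

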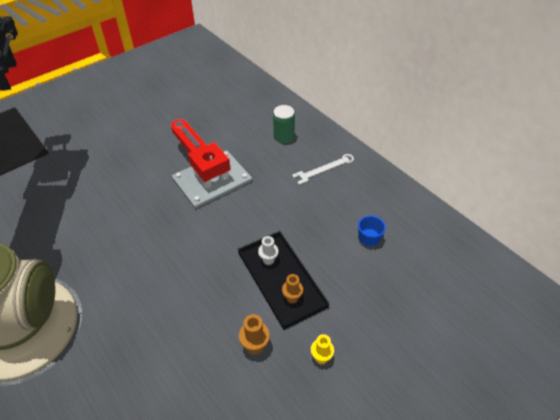

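View pics/wrist0.png

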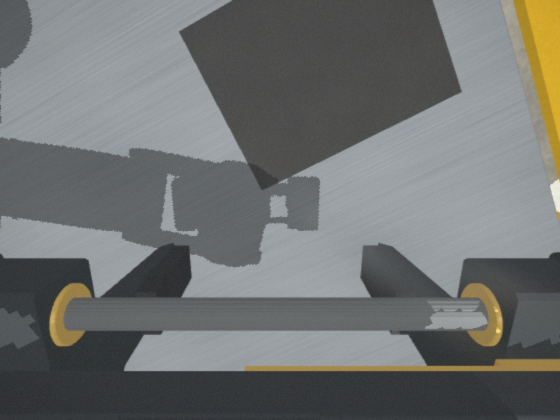

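Candidates: the bronze bushing in the tray at scene (233,175) / side (292,288); a larger bronze-coloured one outside the tray at (242,138) / (254,333); a yellow one at (193,151) / (322,348); the steel one at (269,192) / (268,250). By the description I choose the smaller bronze one, in the tray. The wrist view shows only bare bench and fingers. Next is a close crop and triangulation.

```bash
cat > h.py <<'E'
import numpy as np,cv2,pickle
def P(p): return p['camera_matrix']@np.c_[p['R'],p['t']]
def tri(a,b,ua,ub):
    X=cv2.triangulatePoints(P(a),P(b),np.array(ua,float).reshape(2,1),np.array(ub,float).reshape(2,1))[:,0];return X[:3]/X[3]
def proj(p,X):
    x=p['camera_matrix']@(p['R']@np.asarray(X)+p['t']);return x[:2]/x[2]
def ray(p,u,z):
    c=-p['R'].T@p['t'];d=p['R'].T@np.linalg.inv(p['camera_matrix'])@np.array([u[0],u[1],1.]);return c+d*(z-c[2])/d[2]
def crop(p,x,y,w,h,k,f):
    cv2.imwrite(f,cv2.resize(np.ascontiguousarray(p['image'][y:y+h,x:x+w,::-1]),None,fx=k,fy=k,interpolation=cv2.INTER_CUBIC))
E
python3 - <<'E'
from h import *
a=pickle.load(open('scene0.pkl','rb'));b=pickle.load(open('side0.pkl','rb'))
for n,u,v in [('bronze',(233,175),(292.5,288)),('steel',(269.5,193),(268.5,250)),('mouth',(384,234),(208.5,156)),('big',(242,138),(254,333)),('pot',(186,247),(371,230)),('can',(351,343),(284,124))]:
    X=tri(a,b,u,v);print(n,X.round(4),proj(a,X)-u,proj(b,X)-v)
for p in (a,b): print((-p['R'].T@p['t']).round(3),p['camera_matrix'][0,0])
crop(a,180,110,130,120,5,'pics/c1.png');crop(b,230,220,110,140,4,'pics/c2.png')
crop(a,330,205,150,100,5,'pics/c3.png');crop(b,160,110,100,100,5,'pics/c4.png')
E
```

```text
bronze [ 0.4793 -0.3014  0.0368] [-0.2892423   0.06956943] [-0.33136936 -0.09094333]
steel [ 0.4995 -0.1925  0.0383] [-0.77948724  0.22889165] [-0.81069862 -0.27262344]
mouth [0.5431 0.1008 0.083 ] [ 0.04048112 -0.01870329] [0.03314134 0.01712779]
big [ 0.3527 -0.3376  0.0482] [ 0.14831452 -0.04109671] [0.19542747 0.06084531]
pot [ 0.7221 -0.2947  0.0308] [-0.4390705   0.06107845] [-0.40437601 -0.06640134]
can [0.7964 0.1135 0.0439] [-0.47099487  0.16337746] [-0.30618325 -0.11992072]
[1.256 0.14  0.909] 492.0269211104477
[ 0.111 -0.721  0.949] 501.46220819960456
```

```bash
python3 - <<'E'
import cv2,numpy as np
i=[cv2.imread(f'pics/c{k}.png') for k in (1,2,3,4)]
i=[cv2.resize(x,(400,300)) if 0 else cv2.copyMakeBorder(cv2.resize(x,None,fx=min(400/x.shape[1],300/x.shape[0]),fy=min(400/x.shape[1],300/x.shape[0])),0,0,0,0,0) for x in i]
i=[cv2.copyMakeBorder(x,0,300-x.shape[0],0,400-x.shape[1],0) for x in i]
cv2.imwrite('pics/c5.png',np.vstack([np.hstack(i[:2]),np.hstack(i[2:])]))
E
```

```text
(no output)
```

View pics/c5.png

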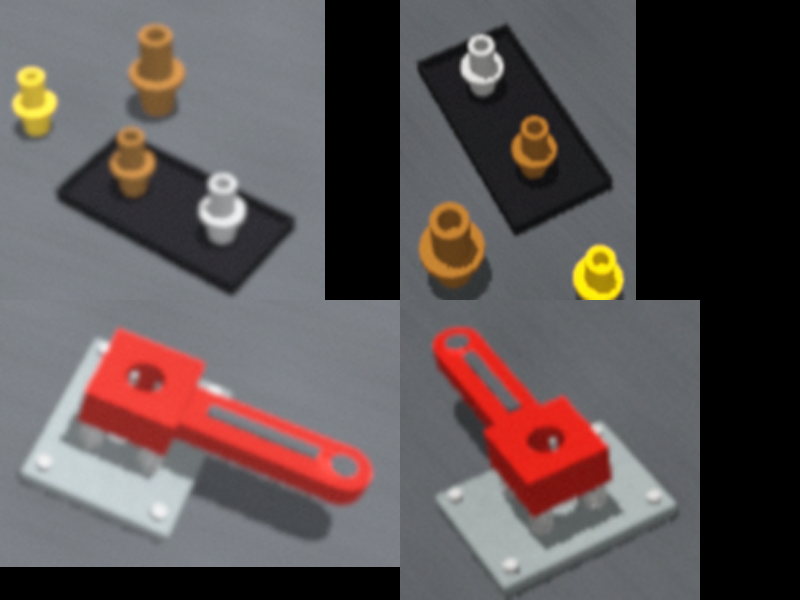

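View pics/c1.png

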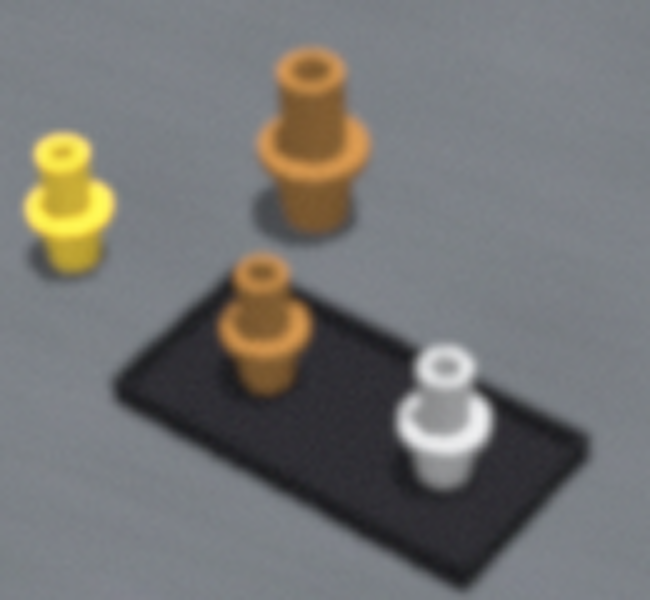

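The crop confirms the choice: the smaller bronze bushing stands in the tray, with its top centre at scene about (232.4,164.2). The steel one is at its other end, and the larger bronze and yellow ones are outside. The bore mouth is at scene (385,233). Now I'll refine the numbers and work out the wrist camera geometry.

```bash
python3 - <<'E'
from h import *
from bench import state
a=pickle.load(open('scene0.pkl','rb'));b=pickle.load(open('side0.pkl','rb'));w=pickle.load(open('wrist0.pkl','rb'))
s=state();R=np.array(s['eef_rot']);e=np.array(s['eef_pos'])
for n,u,v,z in [('brtop',(232.4,164.2),(293,279.3),.0765),('mouth',(385.1,233.1),(208.7,156),.087),('yel',(192.4,140.4),(323,341),.07)]:
    X=tri(a,b,u,v);print(n,X.round(4),ray(a,u,z).round(4),ray(b,v,z).round(4))
c=-w['R'].T@w['t'];print('cam in tool',(R.T@(c-e)).round(4));print((R.T@w['R'].T).round(3),w['camera_matrix'])
for n,X in [('mouth',(.5435,.1015)),('br',(.479,-.302))]:
    d=R.T@(np.array([X[0],X[1],.26])-e);print(n,(d/0.5).round(3))
E
```

```text
brtop [ 0.4785 -0.3024  0.0726] [ 0.4812 -0.2994  0.0765] [ 0.4776 -0.3053  0.0765]
mouth [0.5423 0.1012 0.0843] [0.5432 0.1024 0.087 ] [0.5415 0.0968 0.087 ]
yel [ 0.4374 -0.4397  0.0675] [ 0.4394 -0.4374  0.07  ] [ 0.4369 -0.441   0.07  ]
cam in tool [-0.0006 -0.0706 -0.1237]
[[ 1.     0.     0.001]
 [-0.     0.963  0.269]
 [-0.001 -0.269  0.963]] [[309.42291655   0.         275.63130913]
 [  0.         309.42291655 208.46645388]
 [  0.           0.           1.        ]]
mouth [-0.432  0.881  0.001]
br [-1.212e+00  1.127e+00  1.000e-03]
```

Call:
step_arm --grip '[0.6,0.6,0.6,0.6,0.6,0.6,0.6,0.6,0.6,0.6,0.6,0.6]' --pt "-0.432 0.881 0" --pt "-0.432 0.881 0" --pt "-0.432 0.881 0" --pt "-0.432 0.881 0" --pt "-0.432 0.881 0" --pt "-0.432 0.881 0" --pt "-0.432 0.881 0" --pt "-0.432 0.881 0" --pt "-0.432 0.881 0" --pt "-0.432 0.881 0" --pt "-0.432 0.881 0" --pt "-0.432 0.881 0" --twist '[0.56,0.56,0.56,0.56,0.56,0.56,0.56,0.56,0.56,0.56,0.56,0.56]'

```text
time: 2.55
eef_pos: [0.544, 0.1004, 0.2603]
eef_rot: [[0.79, -0.613, -0.001], [-0.613, -0.79, 0.0], [-0.0, 0.0, -1.0]]
contact_force: [0.5, 0.4, 0.3]
gripper_width: 0.599
```

Call:
step_arm --grip '[0.6,0.6,0.6,0.6]' --pt "0 0 0" --pt "0 0 0" --pt "0 0 0" --pt "0 0 0" --twist '[0.04,0.04,0.04,0.04]'

```text
time: 2.95
eef_pos: [0.5433, 0.1017, 0.2608]
eef_rot: [[0.714, -0.7, 0.0], [-0.7, -0.714, -0.0], [0.0, -0.0, -1.0]]
contact_force: [-0.4, -0.6, 0.1]
gripper_width: 0.597
```

```bash
cat > look.py <<'E'
from h import *
from bench import *
import sys
def look(tag,cams=('wrist',),qs=()):
    s=state();R=np.array(s['eef_rot']);e=np.array(s['eef_pos'])
    print('t',s['time'],'eef',e.round(4),'z',R[:,2].round(4),'yaw',np.degrees(np.arctan2(R[1,0],R[0,0])).round(2),'F',np.round(s['contact_force'],2),'g',round(s['gripper_width'],3))
    for n in cams:
        p=snapshot(n);cv2.imwrite(f'pics/{n}_{tag}.png',p['image'][:,:,::-1]);pickle.dump((p,s),open(f'{n}_{tag}.pkl','wb'))
        for q in qs: print(n,q,[(round(d['centre'][0]*560,1),round(d['centre'][1]*420,1),round(d['confidence'],2)) for d in look_for(q,p)])
E
python3 -c "
from look import *
look('m1',qs=['eye_mouth'])"
```

```text
t 2.95 eef [0.5433 0.1017 0.2608] z [ 0. -0. -1.] yaw -44.43 F [-0.39 -0.63  0.1 ] g 0.597
wrist eye_mouth [(233.1, 148.5, 0.68), (500.3, 140.4, 0.16)]
```

View pics/wrist_m1.png

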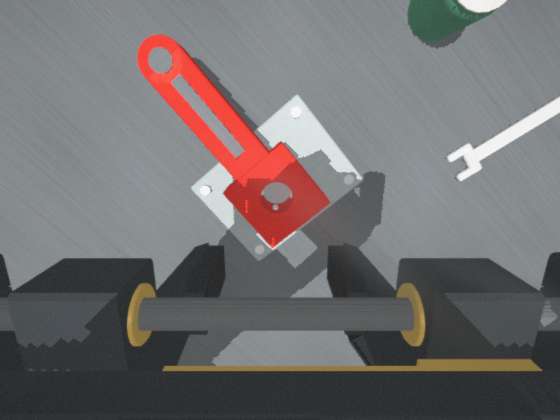

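```bash
python3 -c "
from h import *
p,s=pickle.load(open('wrist_m1.pkl','rb'))
crop(p,215,135,120,120,5,'pics/c6.png')"
```

```text
(no output)
```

View pics/c6.png

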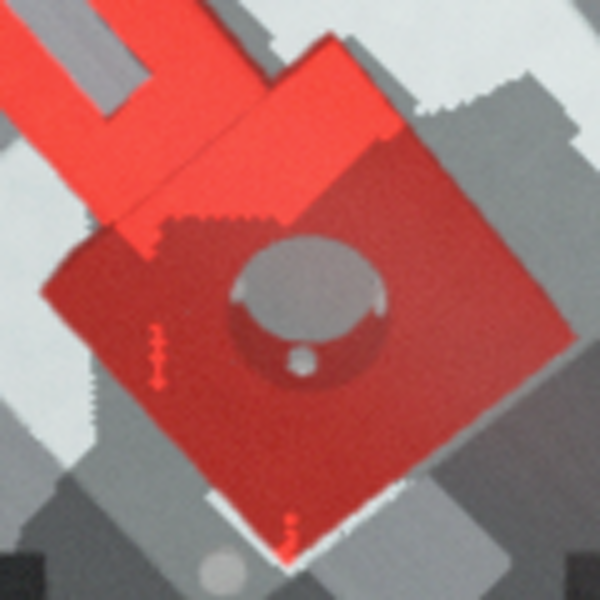

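```bash
python3 - <<'E'
from h import *
p,s=pickle.load(open('wrist_m1.pkl','rb'))
f=lambda u:((u[0]+.5)/5-.5+215,(u[1]+.5)/5-.5+135)
print('mouth',ray(p,f((308.5,314)),.087))
C=[ray(p,f(u),.087) for u in [(577,338),(290,570),(42,292),(332,35)]]
for c in C: print(c.round(4))
print(np.mean(C,0)); print([np.linalg.norm(C[i]-C[i-1]).round(4) for i in range(4)])
print([np.degrees(np.arctan2(*(C[i]-C[i-1])[1::-1])).round(1) for i in range(4)])
R=np.array(s['eef_rot']);print((R.T@(np.array([.4785,-.302,.26])-s['eef_pos'])/.5).round(4))
E
```

```text
mouth [0.54037226 0.09958766 0.087     ]
[0.575  0.0588 0.087 ]
[0.4995 0.0633 0.087 ]
[0.506  0.1395 0.087 ]
[0.5813 0.1351 0.087 ]
[0.54045672 0.09916887 0.087     ]
[np.float64(0.0766), np.float64(0.0757), np.float64(0.0765), np.float64(0.0754)]
[np.float64(-94.7), np.float64(176.6), np.float64(85.1), np.float64(-3.3)]
[0.4726 0.6674 0.0016]
```

The mouth shows at wrist pixel (276,197), which puts it near (0.5404, 0.0994). The block corners agree. On to the bronze bushing.

Call:
step_arm --grip '[0.6,0.6,0.6,0.6,0.6,0.6,0.6,0.6,0.6,0.6,0.6,0.6]' --pt "0.472 0.667 0" --pt "0.472 0.667 0" --pt "0.472 0.667 0" --pt "0.472 0.667 0" --pt "0.472 0.667 0" --pt "0.472 0.667 0" --pt "0.472 0.667 0" --pt "0.472 0.667 0" --pt "0.472 0.667 0" --pt "0.472 0.667 0" --pt "0.472 0.667 0" --pt "0.472 0.667 0" --twist '[0,0,0,0,0,0,0,0,0,0,0,0]'

```text
time: 4.25
eef_pos: [0.4779, -0.2999, 0.261]
eef_rot: [[0.714, -0.7, 0.0], [-0.7, -0.714, 0.0], [0.0, -0.0, -1.0]]
contact_force: [-0.4, -0.6, 0.7]
gripper_width: 0.599
```

```bash
python3 -c "
from look import *
look('b1',qs=['bronze_grip','bronze','steelbush_grip'])
p,s=pickle.load(open('wrist_b1.pkl','rb'))
crop(p,225,135,120,120,5,'pics/c7.png')"
```

```text
t 4.25 eef [ 0.4779 -0.2999  0.261 ] z [ 2.e-04  1.e-04 -1.e+00] yaw -44.44 F [-0.44 -0.6   0.68] g 0.599
wrist bronze_grip [(279.0, 187.6, 0.85), (323.3, 285.1, 0.71), (234.7, 275.3, 0.68), (443.1, 19.5, 0.36)]
wrist bronze [(321.2, 281.8, 0.91), (233.1, 278.0, 0.79), (278.2, 187.2, 0.56)]
wrist steelbush_grip [(219.5, 98.5, 0.56)]
```

View pics/wrist_b1.png

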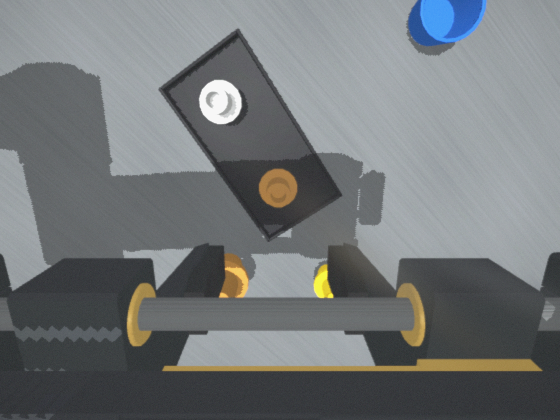

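View pics/c7.png

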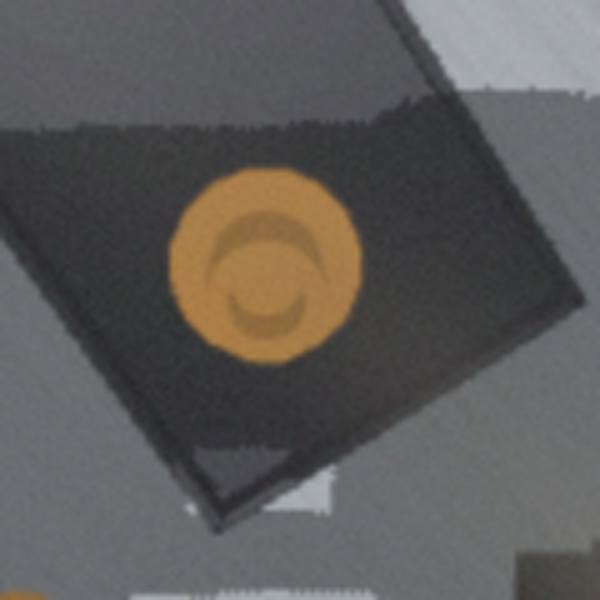

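```bash
python3 - <<'E'
from h import *
p,s=pickle.load(open('wrist_b1.pkl','rb'));R=np.array(s['eef_rot']);e=np.array(s['eef_pos'])
f=lambda u:((u[0]+.5)/5-.5+225,(u[1]+.5)/5-.5+135)
A=ray(p,f((265.5,265.5)),.0405);print('disc',A)
# tray corner check, wall top z .018
X=A.copy()
for z in (.0405,.0345,.0765):
  for r in ((.022,) if z<.05 else (.013,)):
    q=np.array([proj(p,[X[0]+r*np.cos(t),X[1]+r*np.sin(t),z]) for t in np.linspace(0,6.28,60)])
    q=((q-[225,135]+.5)*5-.5);print(z,q.min(0).round(),q.max(0).round())
print('tool d',(R.T@(A-e)).round(4))
# overlay
im=cv2.imread('pics/c7.png')
for z,r in ((.0405,.022),(.0765,.013),(.0045,.0128)):
    q=np.array([proj(p,[X[0]+r*np.cos(t),X[1]+r*np.sin(t),z]) for t in np.linspace(0,6.28,60)])
    cv2.polylines(im,[np.int32((q-[225,135]+.5)*5)],True,(0,255,0),1)
cv2.imwrite('pics/c8.png',im)
E
```

```text
disc [ 0.47615528 -0.3031726   0.0405    ]
0.0405 [168. 169.] [363. 359.]
0.0345 [170. 165.] [361. 352.]
0.0765 [203. 239.] [330. 363.]
tool d [0.001  0.0036 0.2205]
```

View pics/c8.png

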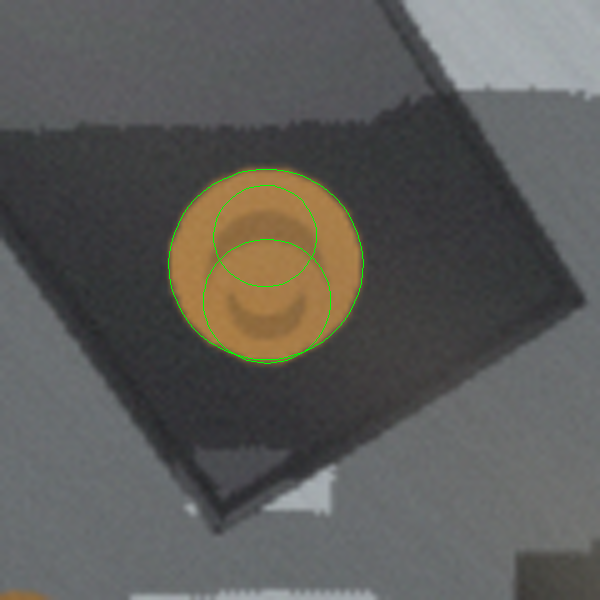

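The overlay fits the disc rim, which is centred at crop (265,265). The bushing is 1.0 mm in x and 3.6 mm in y from the TCP. Descending in two stages.

Call:
step_arm --grip '[0.6,0.6,0.6,0.6,0.6,0.6]' --pt "0.002 0.007 0.1" --pt "0.002 0.007 0.2" --pt "0.002 0.007 0.28" --pt "0.002 0.007 0.28" --pt "0.002 0.007 0.28" --pt "0.002 0.007 0.28" --twist '[0,0,0,0,0,0]'

```text
time: 5.05
eef_pos: [0.4766, -0.3054, 0.1232]
eef_rot: [[0.713, -0.702, 0.003], [-0.702, -0.713, -0.003], [0.004, -0.0, -1.0]]
contact_force: [0.2, -0.4, 1.4]
gripper_width: 0.599
```

```bash
python3 -c "
from look import *
look('b2',cams=('wrist','side'))
p,s=pickle.load(open('wrist_b2.pkl','rb'));R=np.array(s['eef_rot']);e=np.array(s['eef_pos'])
im=cv2.imread('pics/wrist_b2.png')
for z,r in ((.0405,.022),(.0765,.013)):
    q=np.array([proj(p,[.4762+r*np.cos(t),-.3032+r*np.sin(t),z]) for t in np.linspace(0,6.28,60)])
    cv2.polylines(im,[np.int32(q)],True,(0,255,0),1)
cv2.imwrite('pics/c9.png',im)
"
```

```text
t 5.05 eef [ 0.4766 -0.3054  0.1232] z [ 0.0031 -0.003  -1.    ] yaw -44.55 F [ 0.23 -0.36  1.41] g 0.599
```

View pics/c9.png

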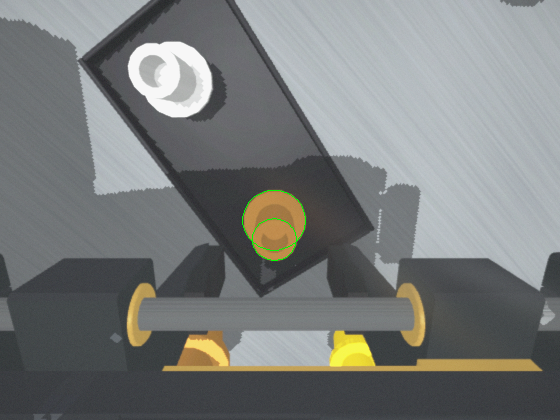

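Call:
step_arm --grip '[0.6,0.6,0.6,0.6,0.6]' --pt "-0.002 -0.002 0.04" --pt "-0.002 -0.002 0.08" --pt "-0.002 -0.002 0.111" --pt "-0.002 -0.002 0.111" --pt "-0.002 -0.002 0.111" --twist '[0,0,0,0,0]'

```text
time: 5.65
eef_pos: [0.4761, -0.3037, 0.0665]
eef_rot: [[0.712, -0.702, 0.001], [-0.702, -0.712, -0.001], [0.002, -0.0, -1.0]]
contact_force: [-0.5, -0.8, 0.7]
gripper_width: 0.6
```

```bash
python3 -c "
from look import *
look('b3',cams=('wrist','side'))
p,s=pickle.load(open('side_b3.pkl','rb'))
crop(p,220,200,150,130,5,'pics/c10.png')
"
```

```text
t 5.65 eef [ 0.4761 -0.3037  0.0665] z [ 0.0012 -0.0012 -1.    ] yaw -44.57 F [-0.49 -0.78  0.68] g 0.6
```

View pics/c10.png

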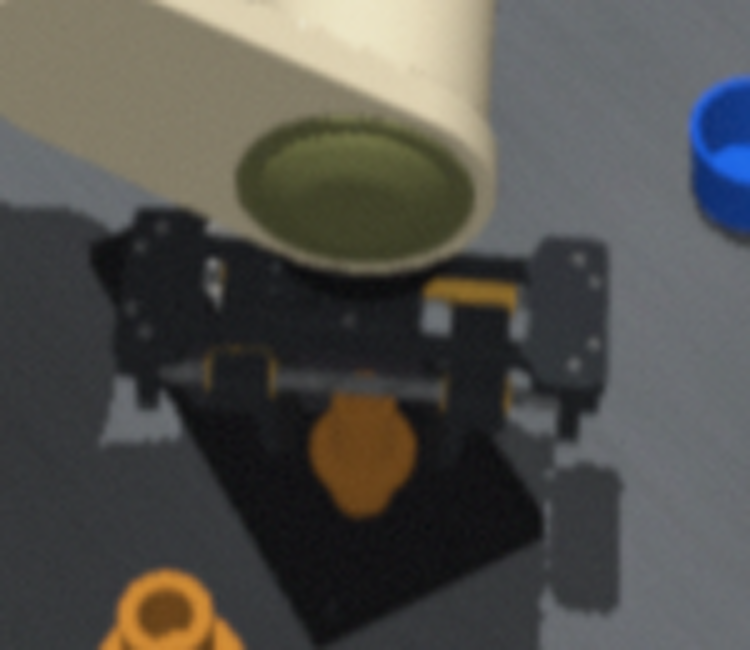

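View pics/wrist_b3.png

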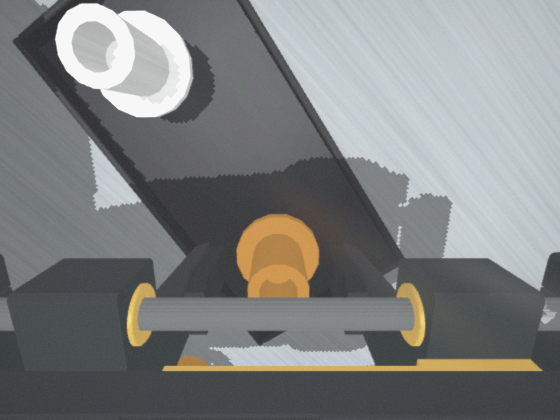

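The neck sits between the fingers, and the disc at wrist (278,256) is clear of the tips. Closing.

Call:
step_arm --grip '[0,0,0,0,0,0,0,0]' --pt "0 0 0" --pt "0 0 0" --pt "0 0 0" --pt "0 0 0" --pt "0 0 0" --pt "0 0 0" --pt "0 0 0" --pt "0 0 0" --twist '[0,0,0,0,0,0,0,0]'

```text
time: 6.55
eef_pos: [0.4758, -0.3034, 0.0654]
eef_rot: [[0.712, -0.702, 0.0], [-0.702, -0.712, -0.0], [0.001, 0.0, -1.0]]
contact_force: [0.6, -1.1, 2.8]
gripper_width: 0.287
```

```bash
python3 -c "
from look import *
look('b4')"
```

```text
t 6.55 eef [ 0.4758 -0.3034  0.0654] z [ 3.e-04 -4.e-04 -1.e+00] yaw -44.57 F [ 0.59 -1.13  2.76] g 0.287
```

Call:
step_arm --grip '[0,0,0,0,0,0,0,0]' --pt "0 0 -0.03" --pt "0 0 -0.1" --pt "0 0 -0.2" --pt "0 0 -0.3" --pt "0 0 -0.3" --pt "0 0 -0.3" --pt "0 0 -0.3" --pt "0 0 -0.3" --twist '[0,0,0,0,0,0,0,0]'

```text
time: 7.4
eef_pos: [0.4752, -0.3029, 0.2132]
eef_rot: [[0.712, -0.702, -0.003], [-0.702, -0.712, 0.003], [-0.004, 0.0, -1.0]]
contact_force: [0.1, -0.5, -2.7]
gripper_width: 0.285
```

```bash
python3 -c "
from look import *
look('b5',cams=('wrist','side'))
crop(pickle.load(open('wrist_b5.pkl','rb'))[0],200,180,160,120,5,'pics/c11.png')
crop(pickle.load(open('side_b5.pkl','rb'))[0],220,180,150,120,5,'pics/c12.png')"
```

```text
t 7.4 eef [ 0.4752 -0.3029  0.2132] z [-0.0029  0.0029 -1.    ] yaw -44.58 F [ 0.09 -0.48 -2.67] g 0.285
```

View pics/c11.png

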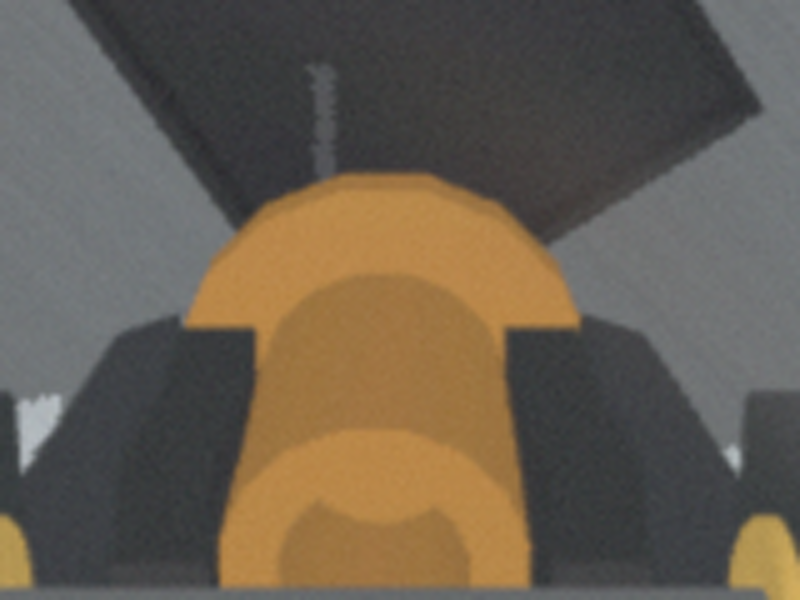

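View pics/c12.png

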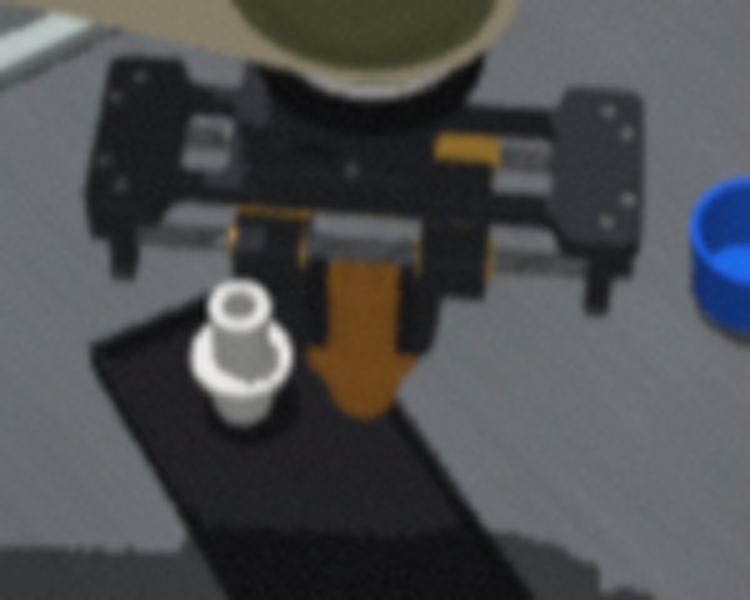

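```bash
python3 - <<'E'
from h import *
for tag in ('b5',):
    p,s=pickle.load(open(f'wrist_{tag}.pkl','rb'));R=np.array(s['eef_rot']);e=np.array(s['eef_pos'])
    w,_=pickle.load(open('wrist_m1.pkl','rb'))
    # nominal camera in tool frame (from all shots)
    for t in ('m1','b1','b2','b3','b4','b5'):
        pp,ss=pickle.load(open(f'wrist_{t}.pkl','rb'));RR=np.array(ss['eef_rot']);c=RR.T@(-pp['R'].T@pp['t']-ss['eef_pos']);A=RR.T@pp['R'].T
        print(t,c.round(4),np.degrees(cv2.Rodrigues(A)[0].ravel()).round(2))
    f=lambda u:((u[0]+.5)/5-.5+200,(u[1]+.5)/5-.5+180)
    def tool(u,zt):
        c=R.T@(-p['R'].T@p['t']-e);d=R.T@p['R'].T@np.linalg.inv(p['camera_matrix'])@[*f(u),1.]
        return c+d*(zt-c[2])/d[2]
    zt=.0249
    print('front rim',tool((382,187),zt),'sides',tool((185,327),zt),tool((580,327),zt))
    print('rim lower',tool((382,173),zt+.006))
    print('neck top sides',tool((218,560),-.0111),tool((531,560),-.0111))
    print('neck top upper',tool((377,428),-.0111))
    for dy in (0,.001,.002):
        q=[]
        print(dy)
E
```

```text
m1 [-0.0011 -0.0682 -0.1237] [-15.61  -0.03  -0.02]
b1 [-0.0011 -0.0681 -0.1237] [-15.61  -0.03  -0.02]
b2 [-0.0011 -0.0682 -0.1237] [-15.61  -0.03  -0.02]
b3 [-0.0011 -0.0682 -0.1237] [-15.61  -0.03  -0.02]
b4 [-0.0011 -0.0681 -0.1237] [-15.61  -0.03  -0.02]
b5 [-0.0011 -0.0682 -0.1237] [-15.61  -0.03  -0.02]
front rim [-0.00098613 -0.02217722  0.0249    ] sides [-0.02129942 -0.00705671  0.0249    ] [ 0.01944563 -0.00707591  0.0249    ]
rim lower [-0.00098192 -0.02184902  0.0309    ]
neck top sides [-0.01440132 -0.00141131 -0.0111    ] [ 0.01117835 -0.00142559 -0.0111    ]
neck top upper [-0.00140324 -0.01322421 -0.0111    ]
0
0.001
0.002
```

Call:
step_arm --grip '[0,0,0,0,0,0,0,0,0,0,0,0]' --pt "-0.469 -0.664 0" --pt "-0.469 -0.664 0" --pt "-0.469 -0.664 0" --pt "-0.469 -0.664 0" --pt "-0.469 -0.664 0" --pt "-0.469 -0.664 0" --pt "-0.469 -0.664 0" --pt "-0.469 -0.664 0" --pt "-0.469 -0.664 0" --pt "-0.469 -0.664 0" --pt "-0.469 -0.664 0" --pt "-0.469 -0.664 0" --twist '[0,0,0,0,0,0,0,0,0,0,0,0]'

```text
time: 8.7
eef_pos: [0.5416, 0.0963, 0.2151]
eef_rot: [[0.711, -0.703, -0.0], [-0.703, -0.711, -0.0], [-0.0, 0.0, -1.0]]
contact_force: [0.6, -0.2, -2.5]
gripper_width: 0.287
```

Call:
step_arm --grip '[0,0,0,0,0]' --pt "0 0 0.05" --pt "0 0 0.09" --pt "0 0 0.09" --pt "0 0 0.09" --pt "0 0 0.09" --twist '[0,0,0,0,0]'

```text
time: 9.2
eef_pos: [0.5422, 0.0972, 0.1715]
eef_rot: [[0.712, -0.702, 0.002], [-0.702, -0.712, -0.0], [0.002, -0.001, -1.0]]
contact_force: [-0.7, 0.5, -3.0]
gripper_width: 0.285
```

```bash
python3 -c "
from look import *
look('m2',cams=('wrist','scene','side'))
crop(pickle.load(open('wrist_m2.pkl','rb'))[0],190,130,160,120,5,'pics/c13.png')"
```

```text
t 9.2 eef [0.5422 0.0972 0.1715] z [ 2.1e-03 -1.0e-04 -1.0e+00] yaw -44.62 F [-0.69  0.45 -2.95] g 0.285
```

View pics/wrist_m2.png

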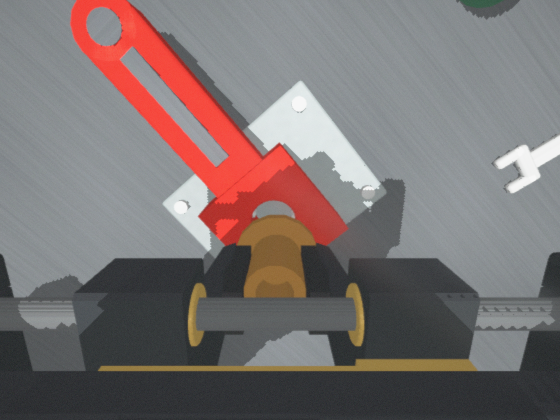

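View pics/scene_m2.png

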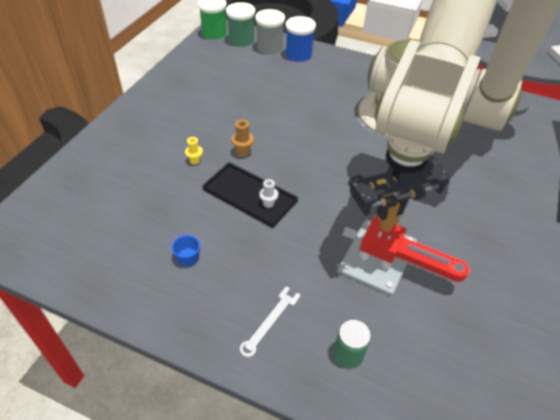

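```bash
cat > ov.py <<'E'
from h import *
def ov(tag,m,yaw,x0,y0,w,h,k,out,z=.087):
    p,s=pickle.load(open(tag+'.pkl','rb'))
    im=cv2.resize(np.ascontiguousarray(p['image'][y0:y0+h,x0:x0+w,::-1]),None,fx=k,fy=k,interpolation=cv2.INTER_CUBIC)
    c,sn=np.cos(yaw),np.sin(yaw);M=np.array([[c,-sn],[sn,c]])
    def d(P,col):
        q=np.array([proj(p,[*(np.array(m)+M@np.array(x)),z]) for x in P]);cv2.polylines(im,[np.int32((q-[x0,y0]+.5)*k)],True,col,1)
    d([(.038,.038),(-.038,.038),(-.038,-.038),(.038,-.038)],(0,255,0))
    d([(.016*np.cos(t),.016*np.sin(t)) for t in np.linspace(0,6.28,60)],(0,255,0))
    cv2.imwrite(out,im)
E
python3 -c "
from ov import *
ov('wrist_m2',(.5404,.0994),np.radians(-4.2),190,130,160,120,5,'pics/c14.png')
ov('wrist_m1',(.5404,.0994),np.radians(-4.2),215,135,120,120,5,'pics/c15.png')"
```

```text
(no output)
```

View pics/c14.png

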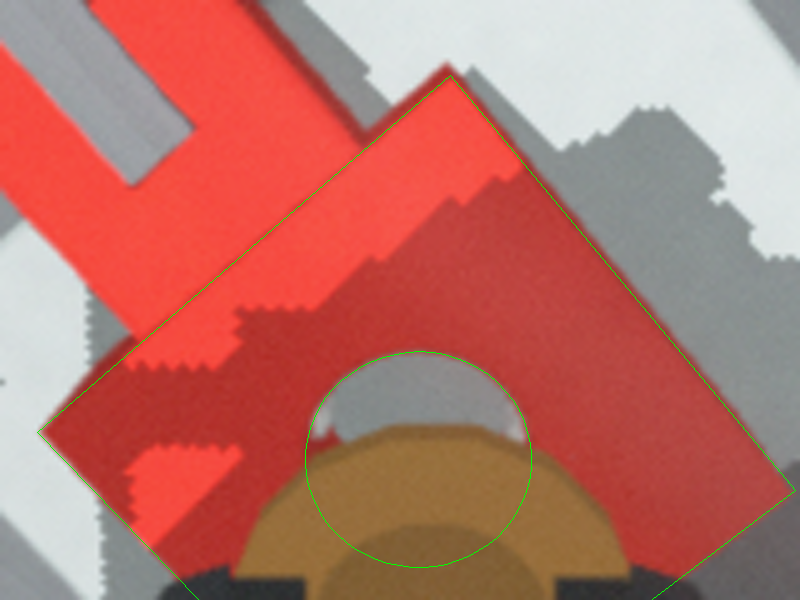

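View pics/c15.png

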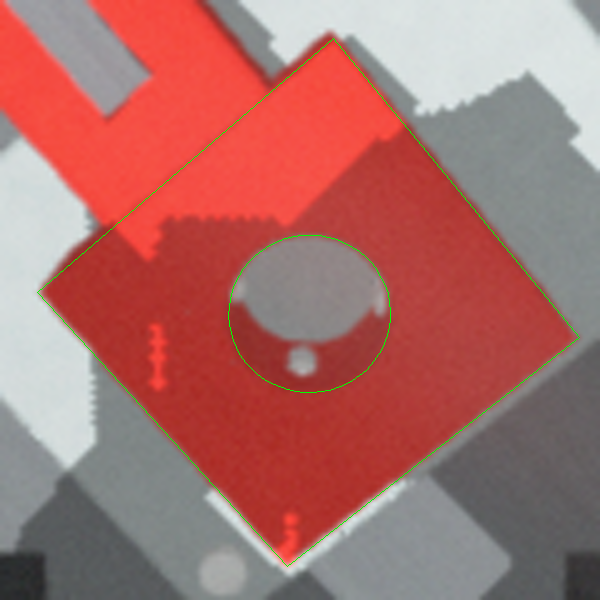

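The mouth estimate overlays both views well, within about 1 px. The bushing needs about 1.6 mm more along tool −x. Correcting that and lowering to just above the mouth.

Call:
step_arm --grip '[0,0,0,0,0,0]' --pt "-0.003 0 0.02" --pt "-0.003 0 0.04" --pt "-0.003 0 0.04" --pt "-0.003 0 0.04" --pt "-0.003 0 0.04" --pt "-0.003 0 0.04" --twist '[0,0,0,0,0,0]'

```text
time: 9.95
eef_pos: [0.5407, 0.0988, 0.1505]
eef_rot: [[0.712, -0.702, 0.001], [-0.702, -0.712, -0.0], [0.0, -0.0, -1.0]]
contact_force: [0.7, -0.7, -2.7]
gripper_width: 0.288
```

```bash
python3 -c "
from look import *
look('m3',cams=('wrist','scene','side'))
s=state();print((np.array(s['eef_rot']).T@(np.array([.5404,.0994,.087])-s['eef_pos'])).round(4))
crop(pickle.load(open('scene_m3.pkl','rb'))[0],350,180,80,80,5,'pics/c16.png')
crop(pickle.load(open('side_m3.pkl','rb'))[0],160,100,80,80,5,'pics/c17.png')
cv2.imwrite('pics/c18.png',np.hstack([cv2.imread('pics/c16.png'),cv2.imread('pics/c17.png')]))
from ov import *
ov('wrist_m3',(.5404,.0994),np.radians(-4.2),190,130,160,120,5,'pics/c19.png')"
```

```text
t 9.95 eef [0.5407 0.0988 0.1505] z [ 6.e-04 -0.e+00 -1.e+00] yaw -44.57 F [ 0.71 -0.71 -2.67] g 0.288
[-0.0006 -0.0003  0.0634]
```

View pics/c18.png

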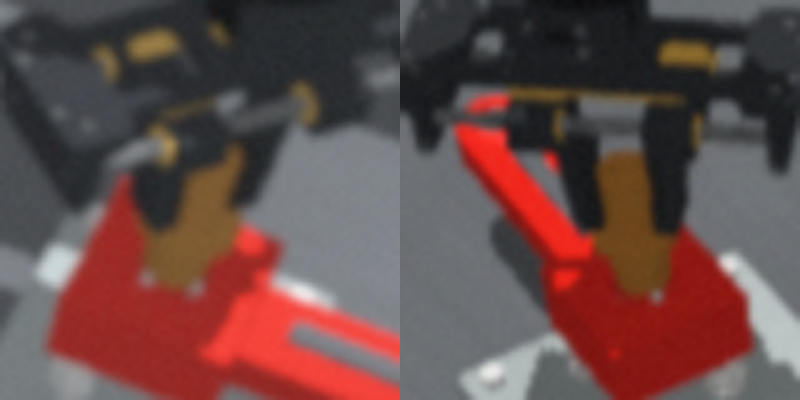

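View pics/c19.png

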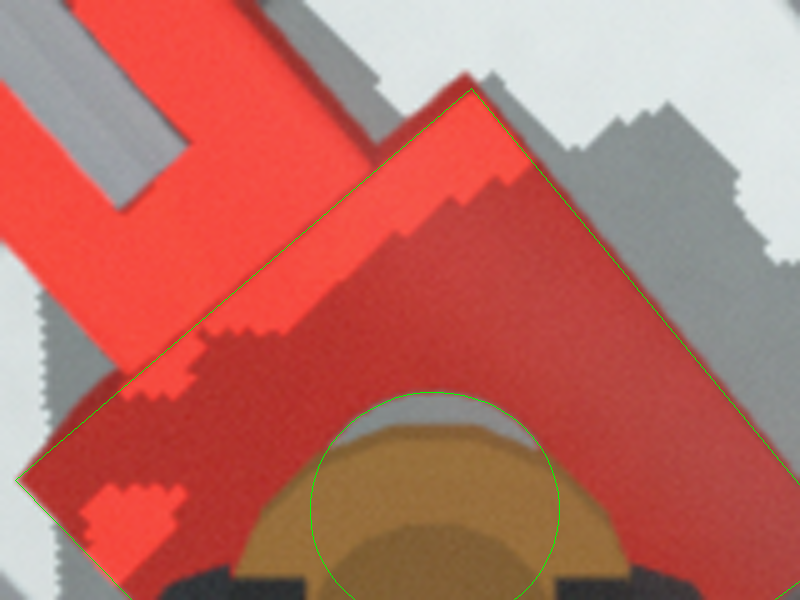

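Call:
step_arm --grip '[0,0,0,0,0,0,0]' --pt "0.001 0 0.006" --pt "0.001 0 0.012" --pt "0.001 0 0.018" --pt "0.001 0 0.024" --pt "0.001 0 0.03" --pt "0.001 0 0.03" --pt "0.001 0 0.03" --twist '[0,0,0,0,0,0,0]'

```text
time: 10.8
eef_pos: [0.5409, 0.0984, 0.1352]
eef_rot: [[0.712, -0.702, -0.0], [-0.702, -0.712, -0.0], [-0.0, 0.0, -1.0]]
contact_force: [0.3, -0.1, -1.6]
gripper_width: 0.285
```

```bash
python3 -c "
from look import *
look('m4',cams=('wrist',))
s=state();print((np.array(s['eef_rot']).T@(np.array([.5404,.0994,.087])-s['eef_pos'])).round(4),np.round(s['wrist_torque'],2))
from ov import *
ov('wrist_m4',(.5404,.0994),np.radians(-4.2),190,130,160,120,5,'pics/c20.png')"
```

```text
t 10.8 eef [0.5409 0.0984 0.1352] z [-1.e-04 -0.e+00 -1.e+00] yaw -44.57 F [ 0.28 -0.14 -1.57] g 0.285
[-0.0011 -0.0003  0.0483] [-0.05  0.12  0.  ]
```

View pics/c20.png

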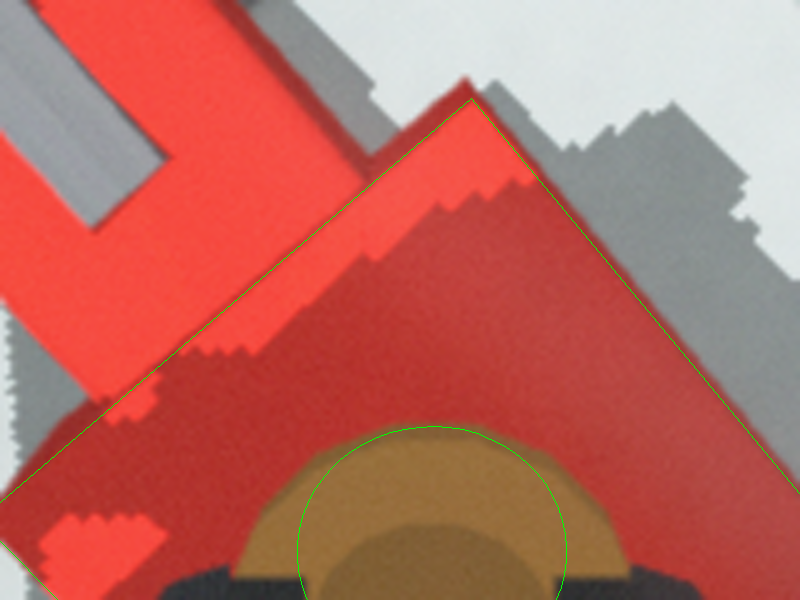

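It entered cleanly, with the foot about 13 mm in and no side force. Pressing on in small steps.

Call:
step_arm --grip '[0,0,0,0,0]' --pt "0 0 0.005" --pt "0 0 0.01" --pt "0 0 0.015" --pt "0 0 0.015" --pt "0 0 0.015" --twist '[0,0,0,0,0]'

```text
time: 11.35
eef_pos: [0.5407, 0.0985, 0.1275]
eef_rot: [[0.712, -0.702, -0.001], [-0.702, -0.712, 0.0], [-0.001, 0.001, -1.0]]
contact_force: [-1.4, 1.3, -3.5]
gripper_width: 0.282
```

Call:
step_arm --grip '[0,0,0,0]' --pt "0 0 0.004" --pt "0 0 0.008" --pt "0 0 0.008" --pt "0 0 0.008" --twist '[0,0,0,0]'

```text
time: 11.75
eef_pos: [0.5409, 0.0985, 0.1238]
eef_rot: [[0.712, -0.702, -0.0], [-0.702, -0.712, 0.0], [-0.0, -0.0, -1.0]]
contact_force: [-1.8, 1.5, -0.9]
gripper_width: 0.287
```

Call:
step_arm --grip '[0,0,0,0]' --pt "0 0 0.004" --pt "0 0 0.008" --pt "0 0 0.008" --pt "0 0 0.008" --twist '[0,0,0,0]'

```text
time: 12.15
eef_pos: [0.541, 0.0985, 0.1198]
eef_rot: [[0.712, -0.702, 0.0], [-0.702, -0.712, 0.0], [0.0, -0.0, -1.0]]
contact_force: [-3.1, 1.9, 1.3]
gripper_width: 0.288
```

Side force of about −3.5 N along tool x: the bore sits slightly to tool −x. Easing that way while continuing.

Call:
step_arm --grip '[0,0,0,0,0]' --pt "-0.001 0 0" --pt "-0.001 0 0.004" --pt "-0.001 0 0.006" --pt "-0.001 0 0.006" --pt "-0.001 0 0.006" --twist '[0,0,0,0,0]'

```text
time: 12.65
eef_pos: [0.5408, 0.0987, 0.1169]
eef_rot: [[0.712, -0.702, 0.001], [-0.702, -0.712, -0.0], [0.001, -0.0, -1.0]]
contact_force: [-0.1, 0.9, 4.2]
gripper_width: 0.289
```

Call:
step_arm --grip '[0,0,0,0]' --pt "0 0 0.003" --pt "0 0 0.006" --pt "0 0 0.006" --pt "0 0 0.006" --twist '[0,0,0,0]'

```text
time: 13.05
eef_pos: [0.5408, 0.0987, 0.114]
eef_rot: [[0.712, -0.702, 0.001], [-0.702, -0.712, -0.0], [0.001, -0.0, -1.0]]
contact_force: [-1.9, 0.5, 6.4]
gripper_width: 0.283
```

```bash
python3 -c "
from look import *
look('m5',cams=('wrist','scene','side'))
from ov import *
ov('wrist_m5',(.5404,.0994),np.radians(-4.2),190,130,160,120,5,'pics/c21.png')
crop(pickle.load(open('side_m5.pkl','rb'))[0],160,100,80,80,5,'pics/c22.png')
crop(pickle.load(open('scene_m5.pkl','rb'))[0],350,180,80,80,5,'pics/c23.png')
cv2.imwrite('pics/c24.png',np.hstack([cv2.imread('pics/c22.png'),cv2.imread('pics/c23.png')]))
"
```

```text
t 13.05 eef [0.5408 0.0987 0.114 ] z [ 8.e-04 -1.e-04 -1.e+00] yaw -44.58 F [-1.85  0.53  6.37] g 0.283
```

View pics/c21.png

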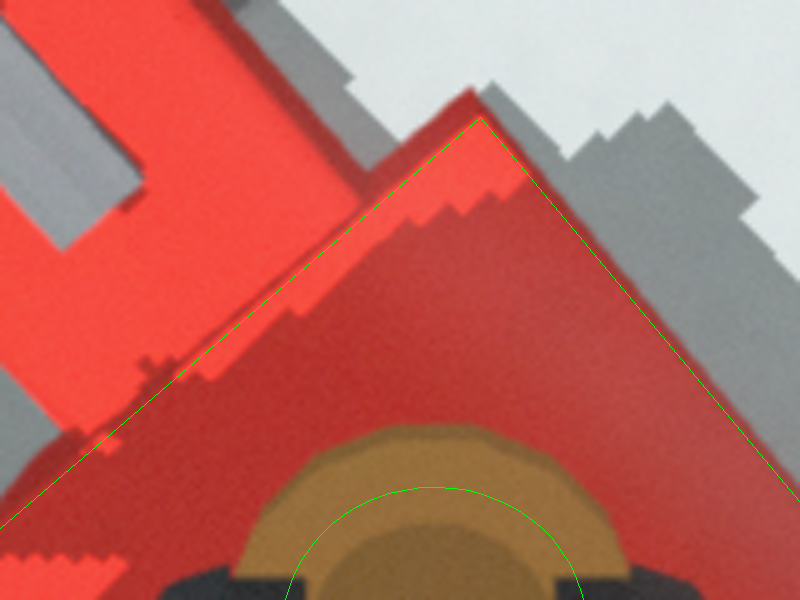

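View pics/c24.png

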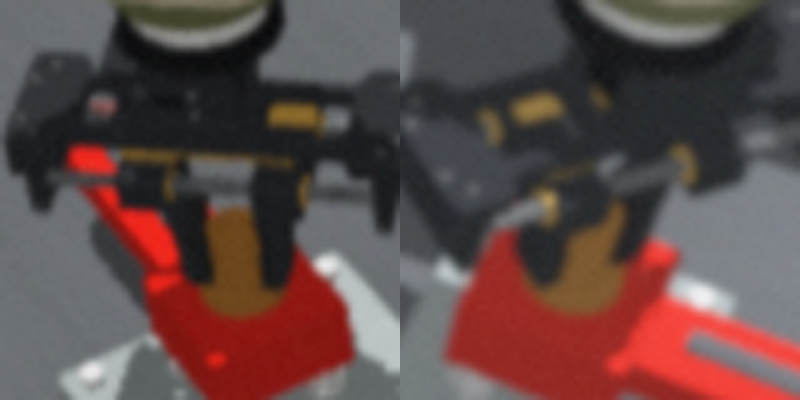

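Call:
step_arm --grip '[0,0,0,0]' --pt "0 0 0.003" --pt "0 0 0.006" --pt "0 0 0.006" --pt "0 0 0.006" --twist '[0,0,0,0]'

```text
time: 13.6
eef_pos: [0.5409, 0.0987, 0.1111]
eef_rot: [[0.712, -0.702, 0.001], [-0.702, -0.712, -0.0], [0.001, -0.001, -1.0]]
contact_force: [-1.8, 0.1, 6.8]
gripper_width: 0.287
```

Call:
step_arm --grip '[0,0,0,0]' --pt "0 0 0.003" --pt "0 0 0.006" --pt "0 0 0.006" --pt "0 0 0.006" --twist '[0,0,0,0]'

```text
time: 14.0
eef_pos: [0.5409, 0.0987, 0.1085]
eef_rot: [[0.712, -0.702, 0.001], [-0.702, -0.712, -0.0], [0.001, -0.001, -1.0]]
contact_force: [-2.0, 0.1, 9.8]
gripper_width: 0.283
```

```bash
python3 -c "
from look import *
look('m6',cams=('wrist','side'))
from ov import *
ov('wrist_m6',(.5404,.0994),np.radians(-4.2),190,130,160,120,5,'pics/c25.png',z=.076)
"
```

```text
t 14.0 eef [0.5409 0.0987 0.1085] z [ 1.5e-03 -2.0e-04 -1.0e+00] yaw -44.58 F [-2.04  0.14  9.77] g 0.283
```

View pics/c25.png

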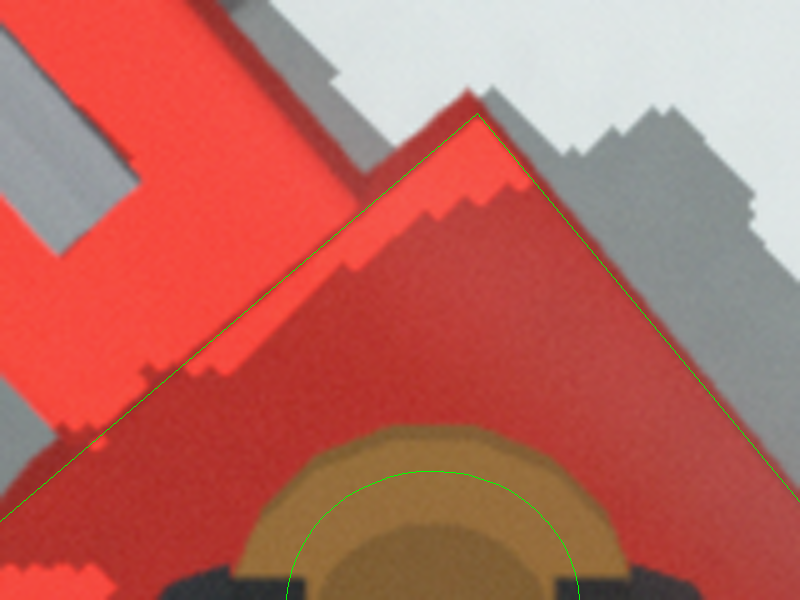

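Call:
step_arm --grip '[0,0,0,0]' --pt "0 0 0.003" --pt "0 0 0.006" --pt "0 0 0.006" --pt "0 0 0.006" --twist '[0,0,0,0]'

```text
time: 14.5
eef_pos: [0.541, 0.0987, 0.1058]
eef_rot: [[0.712, -0.702, 0.002], [-0.702, -0.712, -0.0], [0.001, -0.001, -1.0]]
contact_force: [-3.2, 0.9, 12.8]
gripper_width: 0.286
```

```bash
python3 -c "
from look import *
look('m7',cams=('wrist',))
from ov import *
ov('wrist_m7',(.5404,.0994),np.radians(-4.2),190,130,160,120,5,'pics/c26.png',z=.074)
"
```

```text
t 14.5 eef [0.541  0.0987 0.1058] z [ 1.8e-03 -2.0e-04 -1.0e+00] yaw -44.58 F [-3.18  0.86 12.84] g 0.286
```

View pics/c26.png

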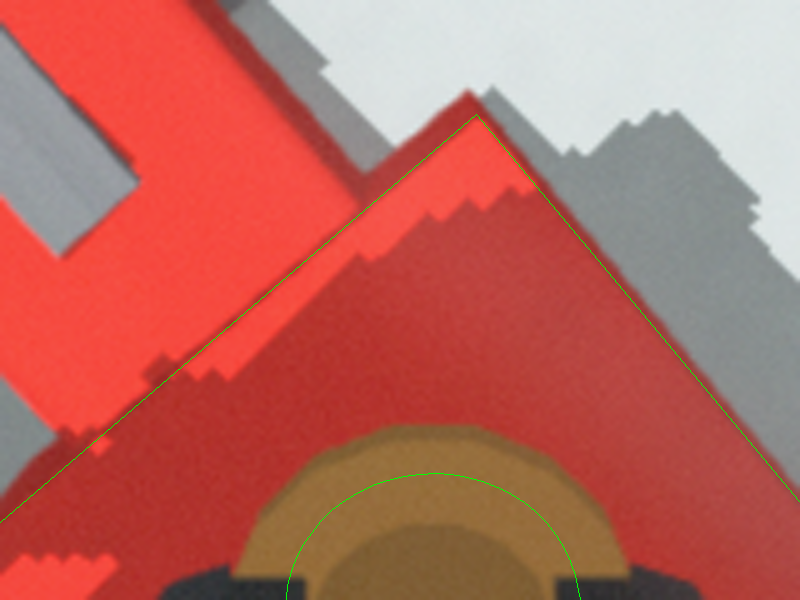

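Call:
step_arm --grip '[0,0,0,0]' --pt "0 0 0.002" --pt "0 0 0.005" --pt "0 0 0.005" --pt "0 0 0.005" --twist '[0,0,0,0]'

```text
time: 14.95
eef_pos: [0.541, 0.0987, 0.1035]
eef_rot: [[0.712, -0.702, 0.002], [-0.702, -0.712, -0.0], [0.002, -0.001, -1.0]]
contact_force: [-3.3, 0.4, 15.1]
gripper_width: 0.285
```

Call:
step_arm --grip '[0,0,0,0]' --pt "0 0 0.002" --pt "0 0 0.004" --pt "0 0 0.004" --pt "0 0 0.004" --twist '[0,0,0,0]'

```text
time: 15.35
eef_pos: [0.541, 0.0987, 0.1018]
eef_rot: [[0.712, -0.702, 0.002], [-0.702, -0.712, -0.0], [0.002, -0.001, -1.0]]
contact_force: [-5.2, -0.1, 16.3]
gripper_width: 0.285
```

```bash
python3 -c "
from look import *
look('m8',cams=('wrist','side','scene'))
a=[pickle.load(open(f'wrist_{t}.pkl','rb'))[0]['image'].astype(np.float32) for t in ('m4','m5','m6','m7','m8')]
# patch track of arm slot end/corner
g=[cv2.cvtColor(x.astype(np.uint8),cv2.COLOR_RGB2GRAY) for x in a]
pts=np.array([[217.5,166.5],[201.5,181]],np.float32).reshape(-1,1,2)
ref=g[3]
for i in (1,2,4):
    q,st,e=cv2.calcOpticalFlowPyrLK(ref,g[i],pts,None,winSize=(15,15));print(i,(q-pts).reshape(-1,2).round(2).tolist())
crop(pickle.load(open('side_m8.pkl','rb'))[0],160,100,80,80,5,'pics/c27.png')
crop(pickle.load(open('wrist_m8.pkl','rb'))[0],190,130,160,120,2.5,'pics/c28.png')
x=cv2.imread('pics/c28.png');x=cv2.copyMakeBorder(x,0,100,0,0,0)
cv2.imwrite('pics/c29.png',np.hstack([cv2.imread('pics/c27.png'),x]))
"
```

```text
t 15.35 eef [0.541  0.0987 0.1018] z [ 2.3e-03 -3.0e-04 -1.0e+00] yaw -44.57 F [-5.16 -0.1  16.31] g 0.285
1 [[1.0399999618530273, -0.7300000190734863], [1.7899999618530273, -0.20000000298023224]]
2 [[0.44999998807907104, 0.3199999928474426], [0.10999999940395355, 0.11999999731779099]]
4 [[-0.30000001192092896, -0.18000000715255737], [0.0, 0.17000000178813934]]
```

View pics/c29.png

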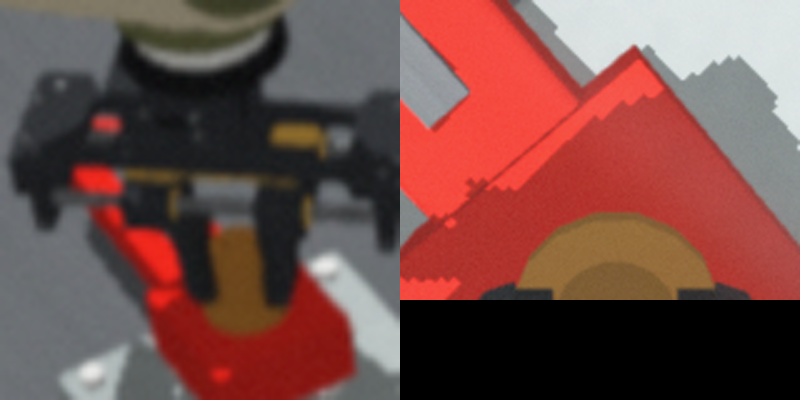

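```bash
python3 -c "
from ov import *
L=[]
for i,z in enumerate((.0688,.0708,.0728)):
    ov('wrist_m8',(.5404,.0994),np.radians(-4.2),190,130,160,120,5,f'pics/d{i}.png',z=z);L.append(cv2.imread(f'pics/d{i}.png')[:440])
ims=[x[60:440,330:600] for x in L]
cv2.imwrite('pics/d3.png',np.hstack(ims)[:,:800])
"
```

```text
(no output)
```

View pics/d3.png

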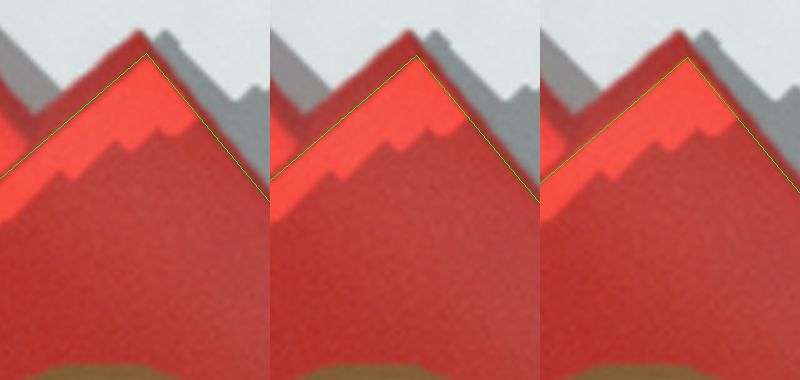

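Call:
step_arm --grip '[0,0,0,0]' --pt "-0.001 0 0.002" --pt "-0.001 0 0.005" --pt "-0.001 0 0.005" --pt "-0.001 0 0.005" --twist '[0,0,0,0]'

```text
time: 15.9
eef_pos: [0.5411, 0.0987, 0.0996]
eef_rot: [[0.712, -0.702, 0.004], [-0.702, -0.712, -0.001], [0.003, -0.002, -1.0]]
contact_force: [-3.9, -2.1, 18.6]
gripper_width: 0.286
```

```bash
python3 -c "
from look import *
look('m9',cams=('wrist','side','scene'))
g=[cv2.cvtColor(pickle.load(open(f'wrist_{t}.pkl','rb'))[0]['image'],cv2.COLOR_RGB2GRAY) for t in ('m4','m5','m6','m7','m8','m9')]
# edge tracks: far slot/arm end circle and arm corner; use several strong corners in arm area of m9
m=np.zeros_like(g[0]);m[0:200,60:230]=255
hsv=cv2.cvtColor(pickle.load(open('wrist_m9.pkl','rb'))[0]['image'],cv2.COLOR_RGB2HSV);m[(hsv[...,1]<120)]=0
pts=cv2.goodFeaturesToTrack(g[5],12,.05,12,mask=cv2.dilate(m,np.ones((3,3))))
print(pts.reshape(-1,2).tolist())
for i in (1,2,3,4):
    q,st,e=cv2.calcOpticalFlowPyrLK(g[5],g[i],pts,None,winSize=(21,21));print(i,(q-pts).reshape(-1,2).round(1).tolist())
"
```

```text
t 15.9 eef [0.5411 0.0987 0.0996] z [ 3.6e-03 -9.0e-04 -1.0e+00] yaw -44.57 F [-3.88 -2.05 18.63] g 0.286
[[216.0, 167.0], [208.0, 176.0], [146.0, 85.0], [71.0, 1.0], [110.0, 45.0], [179.0, 123.0], [87.0, 21.0], [68.0, 37.0], [115.0, 1.0]]
1 [[1.7000000476837158, -0.699999988079071], [1.899999976158142, -1.0], [11.100000381469727, 9.600000381469727], [2.799999952316284, 3.299999952316284], [12.300000190734863, 10.899999618530273], [10.300000190734863, 8.800000190734863], [2.9000000953674316, 0.4000000059604645], [3.9000000953674316, 0.8999999761581421], [1.0, -0.800000011920929]]
2 [[1.2000000476837158, 0.30000001192092896], [0.8999999761581421, -0.20000000298023224], [7.5, 7.099999904632568], [3.9000000953674316, -12.800000190734863], [8.300000190734863, 8.100000381469727], [5.099999904632568, 4.599999904632568], [0.8999999761581421, -0.20000000298023224], [1.100000023841858, -0.20000000298023224], [0.10000000149011612, -0.800000011920929]]
3 [[0.5, -0.20000000298023224], [0.20000000298023224, -0.4000000059604645], [5.199999809265137, 4.699999809265137], [0.0, -6.800000190734863], [5.400000095367432, 5.099999904632568], [5.300000190734863, 4.900000095367432], [0.6000000238418579, -0.30000001192092896], [0.5, -0.6000000238418579], [0.10000000149011612, -0.6000000238418579]]
4 [[0.20000000298023224, -0.30000001192092896], [-0.20000000298023224, -0.10000000149011612], [2.5, 2.0], [0.699999988079071, -0.800000011920929], [3.5, 3.299999952316284], [3.299999952316284, 2.9000000953674316], [0.30000001192092896, -0.30000001192092896], [0.5, -0.30000001192092896], [0.5, -0.10000000149011612]]
```

View pics/wrist_m9.png

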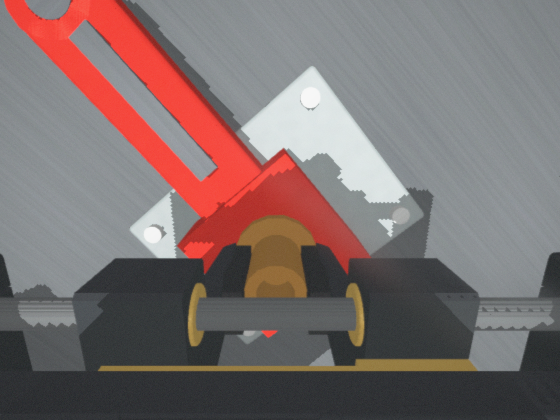

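The load is now about 21 N, which is above the pad maximum. Since the shot at about 12.5 N the arm has hardly moved relative to the tool, so the shoulder has landed. I'll ease the nest back up while still gripping, then open.

Call:
step_arm --grip '[0,0,0,0,0,0,0,0]' --pt "0.001 0 -0.006" --pt "0.001 0 -0.012" --pt "0.001 0 -0.018" --pt "0.001 0 -0.024" --pt "0.001 0 -0.028" --pt "0.001 0 -0.028" --pt "0.001 0 -0.028" --pt "0.001 0 -0.028" --twist '[0,0,0,0,0,0,0,0]'

```text
time: 16.85
eef_pos: [0.541, 0.0986, 0.112]
eef_rot: [[0.712, -0.702, 0.001], [-0.702, -0.712, -0.0], [0.001, -0.001, -1.0]]
contact_force: [-0.2, 0.7, 5.8]
gripper_width: 0.286
```

```bash
python3 -c "
from look import *
look('m10',cams=('wrist','side','scene'))
g=[cv2.cvtColor(pickle.load(open(f'wrist_{t}.pkl','rb'))[0]['image'],cv2.COLOR_RGB2GRAY) for t in ('m9','m10')]
pts=np.array([[87,21],[68,37],[216,167],[208,176]],np.float32).reshape(-1,1,2)
q,st,e=cv2.calcOpticalFlowPyrLK(g[0],g[1],pts,None,winSize=(21,21));print((q-pts).reshape(-1,2).round(1).tolist())
"
```

```text
t 16.85 eef [0.541  0.0986 0.112 ] z [ 1.3e-03 -2.0e-04 -1.0e+00] yaw -44.58 F [-0.16  0.65  5.79] g 0.286
[[0.30000001192092896, -0.30000001192092896], [0.6000000238418579, -0.5], [0.5, -0.10000000149011612], [0.6000000238418579, -0.20000000298023224]]
```

The unloading line extrapolates to zero load about 2 mm above where I expect it. I'll check this by raising in small steps and reading the force.

Call:
step_arm --grip '[0,0,0,0]' --pt "0 0 -0.004" --pt "0 0 -0.006" --pt "0 0 -0.006" --pt "0 0 -0.006" --twist '[0,0,0,0]'

```text
time: 17.4
eef_pos: [0.5409, 0.0986, 0.1148]
eef_rot: [[0.712, -0.702, 0.001], [-0.702, -0.712, -0.0], [0.001, -0.0, -1.0]]
contact_force: [3.5, -0.9, 2.3]
gripper_width: 0.284
```

Call:
step_arm --grip '[0,0,0,0]' --pt "0 0 -0.002" --pt "0 0 -0.003" --pt "0 0 -0.003" --pt "0 0 -0.003" --twist '[0,0,0,0]'

```text
time: 17.8
eef_pos: [0.5408, 0.0987, 0.1163]
eef_rot: [[0.712, -0.702, 0.001], [-0.702, -0.712, -0.0], [0.0, -0.0, -1.0]]
contact_force: [3.4, -1.8, 0.3]
gripper_width: 0.286
```

Call:
step_arm --grip '[0,0,0,0]' --pt "0 0 -0.002" --pt "0 0 -0.003" --pt "0 0 -0.003" --pt "0 0 -0.003" --twist '[0,0,0,0]'

```text
time: 18.2
eef_pos: [0.5405, 0.0988, 0.1177]
eef_rot: [[0.712, -0.702, -0.0], [-0.702, -0.712, -0.0], [-0.0, 0.0, -1.0]]
contact_force: [3.5, -1.3, -0.9]
gripper_width: 0.285
```

```bash
python3 -c "
from look import *
look('m11',cams=('wrist','side','scene'))
from ov import *
L=[]
for i,z in enumerate((.083,.085,.087)):
    ov('wrist_m11',(.5404,.0994),np.radians(-4.2),60,0,170,200,4.5,f'pics/d{i}.png',z=z)
crop(pickle.load(open('side_m11.pkl','rb'))[0],160,100,80,80,5,'pics/c27.png')
crop(pickle.load(open('scene_m11.pkl','rb'))[0],350,180,80,80,5,'pics/c28.png')
cv2.imwrite('pics/d4.png',np.hstack([cv2.imread('pics/c27.png'),cv2.imread('pics/c28.png')]))
"
```

```text
t 18.2 eef [0.5405 0.0988 0.1177] z [-1.e-04 -0.e+00 -1.e+00] yaw -44.58 F [ 3.46 -1.28 -0.91] g 0.285
```

View pics/d4.png

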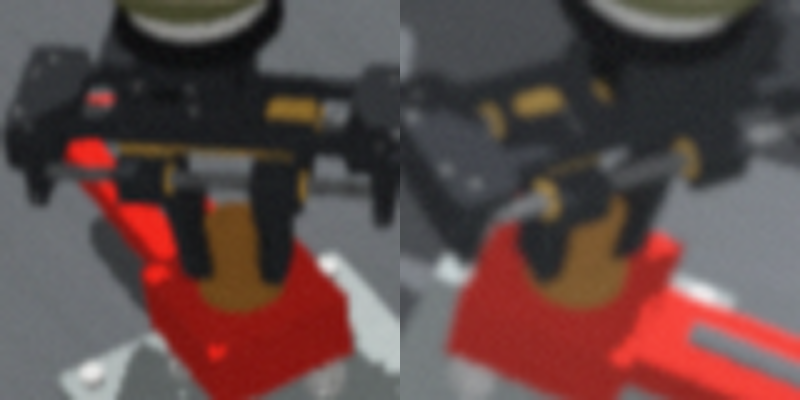

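Call:
step_arm --grip '[0,0,0,0]' --pt "0 0 -0.002" --pt "0 0 -0.002" --pt "0 0 -0.002" --pt "0 0 -0.002" --twist '[0,0,0,0]'

```text
time: 18.75
eef_pos: [0.5403, 0.0989, 0.1186]
eef_rot: [[0.712, -0.702, -0.001], [-0.702, -0.712, 0.0], [-0.001, 0.0, -1.0]]
contact_force: [1.1, -1.0, -0.6]
gripper_width: 0.287
```

Call:
step_arm --grip '[0,0,0,0]' --pt "0 0 -0.002" --pt "0 0 -0.002" --pt "0 0 -0.002" --pt "0 0 -0.002" --twist '[0,0,0,0]'

```text
time: 19.15
eef_pos: [0.5401, 0.0989, 0.1195]
eef_rot: [[0.712, -0.702, -0.001], [-0.702, -0.712, 0.0], [-0.001, 0.001, -1.0]]
contact_force: [0.5, -0.1, -4.3]
gripper_width: 0.286
```

Call:
step_arm --grip '[0,0,0,0]' --pt "0 0 -0.002" --pt "0 0 -0.002" --pt "0 0 -0.002" --pt "0 0 -0.002" --twist '[0,0,0,0]'

```text
time: 19.55
eef_pos: [0.5404, 0.0989, 0.1208]
eef_rot: [[0.712, -0.702, -0.0], [-0.702, -0.712, 0.0], [-0.0, 0.0, -1.0]]
contact_force: [-0.9, -0.6, -4.9]
gripper_width: 0.284
```

```bash
python3 -c "
from look import *
look('m12',cams=('wrist',))
g=[cv2.cvtColor(pickle.load(open(f'wrist_{t}.pkl','rb'))[0]['image'],cv2.COLOR_RGB2GRAY) for t in ('m9','m5','m6','m7','m8','m10','m11','m12')]
pts=np.array([[87,21],[68,37],[216,167],[208,176]],np.float32).reshape(-1,1,2)
for x in g[1:]:
  q,st,e=cv2.calcOpticalFlowPyrLK(g[0],x,pts,None,winSize=(21,21));print((q-pts).reshape(-1,2).round(1).tolist())
# model: pixel shift per mm of relative z for these points
p,s=pickle.load(open('wrist_m9.pkl','rb'));z=.0686-.010
for u in ((87,21),(68,37)):
  X=ray(p,u,z);print((proj(p,X+[0,0,-.001])-u).round(2),'per mm down; per tool x mm',(proj(p,X+np.array(s['eef_rot'])[:,0]*.001)-u).round(2),(proj(p,X+np.array(s['eef_rot'])[:,1]*.001)-u).round(2))
"
```

```text
t 19.55 eef [0.5404 0.0989 0.1208] z [-3.e-04  1.e-04 -1.e+00] yaw -44.57 F [-0.9  -0.57 -4.85] g 0.284
[[2.9000000953674316, 0.4000000059604645], [3.9000000953674316, 0.8999999761581421], [1.7000000476837158, -0.699999988079071], [1.899999976158142, -1.0]]
[[0.8999999761581421, -0.20000000298023224], [1.100000023841858, -0.20000000298023224], [1.2000000476837158, 0.30000001192092896], [0.8999999761581421, -0.20000000298023224]]
[[0.6000000238418579, -0.30000001192092896], [0.5, -0.6000000238418579], [0.5, -0.20000000298023224], [0.20000000298023224, -0.4000000059604645]]
[[0.30000001192092896, -0.30000001192092896], [0.5, -0.30000001192092896], [0.20000000298023224, -0.30000001192092896], [-0.20000000298023224, -0.10000000149011612]]
[[0.30000001192092896, -0.30000001192092896], [0.6000000238418579, -0.5], [0.5, -0.10000000149011612], [0.6000000238418579, -0.20000000298023224]]
[[1.600000023841858, -0.8999999761581421], [1.5, -0.6000000238418579], [1.2000000476837158, -1.0], [1.0, -1.100000023841858]]
[[4.599999904632568, 0.6000000238418579], [5.400000095367432, 0.8999999761581421], [2.299999952316284, -1.600000023841858], [2.200000047683716, -1.7999999523162842]]
[1.23 0.66] per mm down; per tool x mm [2.11 0.  ] [0.35 2.38]
[1.34 0.55] per mm down; per tool x mm [2.09 0.  ] [0.38 2.32]
```

Tracking shows no relative motion from 12.5 to 21 N and back, so the shoulder had landed. My lift test then drew the bushing up about 1.5–2 mm. Pressing it back down the same way, up to about 20 N.

Call:
step_arm --grip '[0,0,0,0,0,0,0,0,0]' --pt "0 0 0.006" --pt "0 0 0.012" --pt "0 0 0.018" --pt "0 0 0.024" --pt "0 0 0.03" --pt "0 0 0.034" --pt "0 0 0.034" --pt "0 0 0.034" --pt "0 0 0.034" --twist '[0,0,0,0,0,0,0,0,0]'

```text
time: 20.5
eef_pos: [0.5413, 0.0987, 0.1053]
eef_rot: [[0.712, -0.702, 0.003], [-0.702, -0.712, -0.0], [0.002, -0.002, -1.0]]
contact_force: [-3.3, -1.0, 12.1]
gripper_width: 0.284
```

Call:
step_arm --grip '[0,0,0,0]' --pt "0 0 0.003" --pt "0 0 0.006" --pt "0 0 0.006" --pt "0 0 0.006" --twist '[0,0,0,0]'

```text
time: 20.9
eef_pos: [0.5413, 0.0987, 0.1026]
eef_rot: [[0.712, -0.702, 0.003], [-0.702, -0.712, -0.0], [0.003, -0.002, -1.0]]
contact_force: [-3.8, -1.0, 16.0]
gripper_width: 0.281
```

```bash
cat > trk.py <<'E'
from look import *
def trk(t):
    g=[cv2.cvtColor(pickle.load(open(f'wrist_{t}.pkl','rb'))[0]['image'],cv2.COLOR_RGB2GRAY) for t in ('m9',t)]
    pts=np.array([[87,21],[68,37],[216,167],[208,176]],np.float32).reshape(-1,1,2)
    q,st,e=cv2.calcOpticalFlowPyrLK(g[0],g[1],pts,None,winSize=(21,21));print((q-pts).reshape(-1,2).round(1).tolist())
E
python3 -c "
from trk import *
look('m13');trk('m13')"
```

```text
t 20.9 eef [0.5413 0.0987 0.1026] z [ 3.2e-03 -3.0e-04 -1.0e+00] yaw -44.57 F [-3.76 -1.04 16.02] g 0.281
[[-0.5, 0.10000000149011612], [-0.4000000059604645, 0.20000000298023224], [-0.5, 0.20000000298023224], [-0.800000011920929, 0.30000001192092896]]
```

Call:
step_arm --grip '[0,0,0,0]' --pt "0 0 0.003" --pt "0 0 0.006" --pt "0 0 0.006" --pt "0 0 0.006" --twist '[0,0,0,0]'

```text
time: 21.35
eef_pos: [0.5413, 0.0986, 0.0999]
eef_rot: [[0.712, -0.702, 0.004], [-0.702, -0.712, -0.0], [0.003, -0.002, -1.0]]
contact_force: [-3.5, -1.0, 17.9]
gripper_width: 0.286
```

Call:
step_arm --grip '[0,0,0,0,0,0,0,0]' --pt "0 0 -0.006" --pt "0 0 -0.012" --pt "0 0 -0.018" --pt "0 0 -0.024" --pt "0 0 -0.029" --pt "0 0 -0.029" --pt "0 0 -0.029" --pt "0 0 -0.029" --twist '[0,0,0,0,0,0,0,0]'

```text
time: 22.15
eef_pos: [0.5412, 0.0987, 0.1125]
eef_rot: [[0.712, -0.702, 0.002], [-0.702, -0.712, -0.0], [0.001, -0.001, -1.0]]
contact_force: [2.5, -2.8, 4.6]
gripper_width: 0.286
```

```bash
python3 -c "
from trk import *
look('m14');trk('m14')"
```

```text
t 22.15 eef [0.5412 0.0987 0.1125] z [ 1.7e-03 -2.0e-04 -1.0e+00] yaw -44.58 F [ 2.5  -2.8   4.58] g 0.286
[[-0.20000000298023224, -0.20000000298023224], [-0.4000000059604645, -0.20000000298023224], [0.20000000298023224, -0.0], [0.30000001192092896, -0.20000000298023224]]
```

Call:
step_arm --grip '[0,0,0,0,0]' --pt "0.001 0 -0.003" --pt "0.001 0 -0.006" --pt "0.001 0 -0.006" --pt "0.001 0 -0.006" --pt "0.001 0 -0.006" --twist '[0,0,0,0,0]'

```text
time: 22.7
eef_pos: [0.541, 0.0985, 0.1152]
eef_rot: [[0.712, -0.702, 0.0], [-0.702, -0.712, 0.0], [0.0, -0.0, -1.0]]
contact_force: [4.1, 0.6, 2.0]
gripper_width: 0.286
```

Call:
step_arm --grip '[0.6,0.6,0.6,0.6,0.6,0.6,0.6,0.6]' --pt "0 0 0" --pt "0 0 0" --pt "0 0 0" --pt "0 0 0" --pt "0 0 0" --pt "0 0 0" --pt "0 0 0" --pt "0 0 0" --twist '[0,0,0,0,0,0,0,0]'

```text
time: 23.5
eef_pos: [0.5409, 0.0984, 0.1153]
eef_rot: [[0.712, -0.702, -0.0], [-0.702, -0.712, 0.0], [-0.0, 0.0, -1.0]]
contact_force: [0.3, -0.0, -0.4]
gripper_width: 0.595
```

```bash
python3 -c "
from trk import *
look('m15');trk('m15')"
```

```text
t 23.5 eef [0.5409 0.0984 0.1153] z [-0.  0. -1.] yaw -44.58 F [ 0.35 -0.02 -0.4 ] g 0.595
[[-1.899999976158142, -1.899999976158142], [-1.2000000476837158, -1.5], [-0.6000000238418579, -0.5], [-0.8999999761581421, -0.5]]
```

View pics/wrist_m15.png

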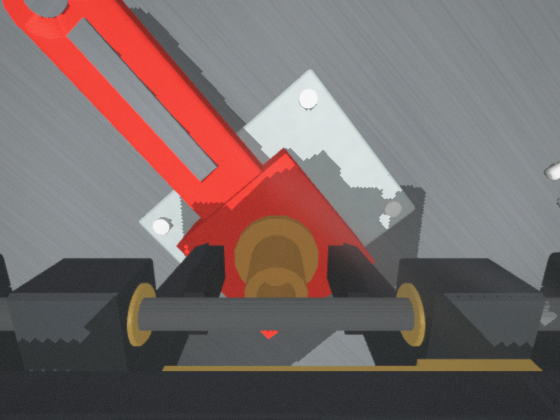

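Released: the bushing stands in the block with its disc at about (277,256), and the fingers are clear. Retreating straight up.

Call:
step_arm --grip '[0.6,0.6,0.6,0.6,0.6,0.6,0.6,0.6]' --pt "0 0 -0.03" --pt "0 0 -0.1" --pt "0 0 -0.2" --pt "0 0 -0.29" --pt "0 0 -0.29" --pt "0 0 -0.29" --pt "0 0 -0.29" --pt "0 0 -0.29" --twist '[0,0,0,0,0,0,0,0]'

```text
time: 24.35
eef_pos: [0.5405, 0.0984, 0.2588]
eef_rot: [[0.712, -0.702, -0.003], [-0.702, -0.712, 0.0], [-0.002, 0.002, -1.0]]
contact_force: [1.0, 0.9, 0.3]
gripper_width: 0.602
```

```bash
python3 -c "
from look import *
look('f1',cams=('wrist','side','scene'))
p,s=pickle.load(open('wrist_f1.pkl','rb'))
z0=.087-.0025
x0,y0,k=210,130,5
im=cv2.resize(np.ascontiguousarray(p['image'][y0:y0+120,x0:x0+130,::-1]),None,fx=k,fy=k,interpolation=cv2.INTER_CUBIC)
def d(P,z,col):
    q=np.array([proj(p,[*a,z]) for a in P]);cv2.polylines(im,[np.int32((q-[x0,y0]+.5)*k)],True,col,1)
c=np.array([.5404,.0994]);a=np.radians(-4.2);M=np.array([[np.cos(a),-np.sin(a)],[np.sin(a),np.cos(a)]])
d([c+M@np.array(v) for v in ((.038,.038),(-.038,.038),(-.038,-.038),(.038,-.038))],z0,(0,255,0))
C=lambda r:[c+r*np.array([np.cos(t),np.sin(t)]) for t in np.linspace(0,6.28,60)]
d(C(.022),z0+.006,(255,0,0));d(C(.013),z0+.042,(255,255,0))
cv2.imwrite('pics/e1.png',im)
crop(pickle.load(open('side_f1.pkl','rb'))[0],160,100,80,80,5,'pics/c27.png')
crop(pickle.load(open('scene_f1.pkl','rb'))[0],350,190,80,80,5,'pics/c28.png')
cv2.imwrite('pics/e2.png',np.hstack([cv2.imread('pics/c27.png'),cv2.imread('pics/c28.png')]))
"
```

```text
t 24.35 eef [0.5405 0.0984 0.2588] z [-3.e-03  1.e-04 -1.e+00] yaw -44.58 F [0.99 0.95 0.27] g 0.602
```

View pics/e1.png

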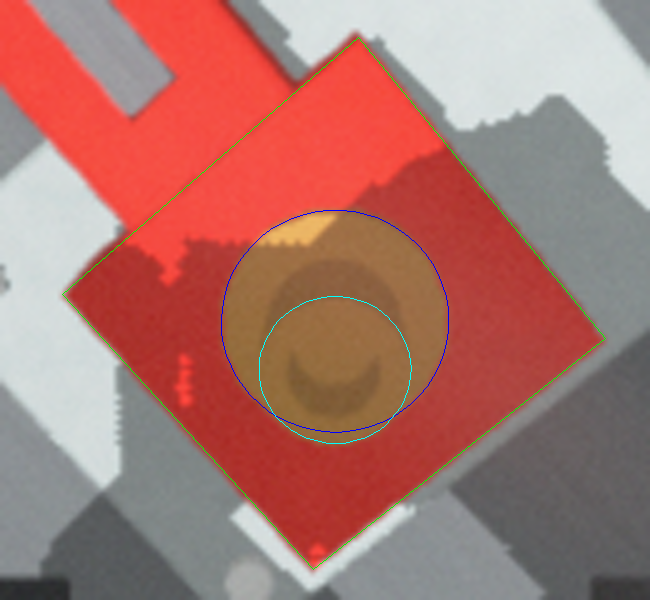

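View pics/e2.png

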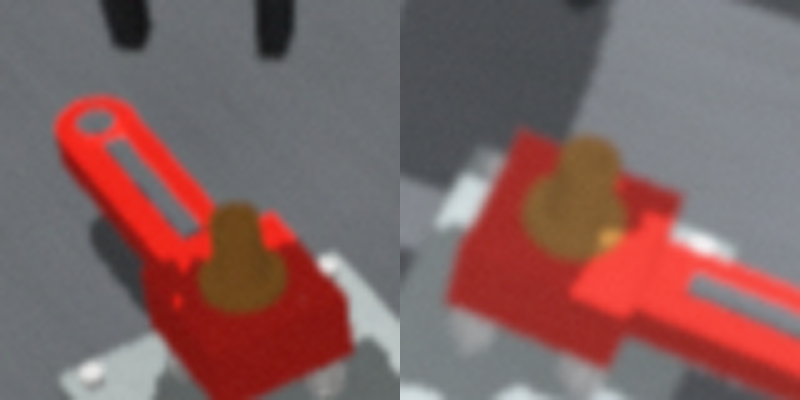

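The block, disc and neck outlines for a flush, centred bushing match the view within about 1 px, and neither side view shows a gap. Handing in.

```bash
python3 -c "
from bench import *
import numpy as np
from h import *
p=pickle.load(open('scene_f1.pkl','rb'))[0];a=pickle.load(open('scene0.pkl','rb'))
for (x,y) in ((269,192),(186,247),(351,343),(272,322)):
  d=np.abs(p['image'][y-12:y+12,x-12:x+12].astype(int)-a['image'][y-12:y+12,x-12:x+12]).mean();print((x,y),d.round(1))
print(close_job())"
```

```text
(269, 192) 6.8
(186, 247) 5.8
(351, 343) 5.1
(272, 322) 6.9
the job is handed in; nothing more can be done
None
```

The bronze bushing is pressed into the bore of the red arm, shoulder down on the block as far as I can measure. It is released, the gripper is withdrawn about 14 cm above it, and the job is handed in at about 24.5 s of the 67 s allowed.

- **Force:** I pressed to about 21 N of load on the nest. From about 12.5 N up to that load and back down, the arm did not move relative to the tool in the wrist view, so I take the shoulder as landed.
- **Check that disagreed:** the force on the way back up pointed to a seat 1–2 mm higher than I had calculated. To test this I lifted gently, which drew the bushing out by about 1.5–2 mm. I pressed it back to about 20.6 N and saw the same no-motion sign. I think my assumed grip height on the neck was 1–2 mm off, but I did not prove it.
- **Final view:** the wrist image matches a flush, centred bushing to about 1 px, or roughly 1 mm sideways. It cannot tell a height error of 1–2 mm for certain. The side views show no visible gap.
- **Other items:** the steel bushing, can, wrench and blue cup look unmoved in the scene camera, with only small uniform pixel differences from the start.

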